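# Hook the machine keys out of the roll-top store

### The arm

A 6-joint arm with a two-finger parallel gripper is mounted at the origin on the work surface. World frame = base frame: x ahead of the robot, y to its left, z up, the work surface at z = 0. Lengths are in m, angles in rad, forces in N, time in s.
With the tool pointing down it reaches from about 0.3 to 1 m from the base axis. Payload 5.1 kg.
Tool frame: the origin (TCP) lies midway between the tips of the shut fingers; the grasp point (between the pads) lies 19 mm behind it (r.grip_depth is the distance from the TCP to the grasp point, in m); z points along the fingers, y is the line along which they close (so a half turn about z gives the same grasp; the last joint's range is limited). The gripper opens to 95 mm and grips with 3 to 60 N. Pads are 20 mm wide; open, the fingers measure 119 mm over their backs; the gripper's body (75 mm by 180 mm) begins 59 mm behind the grasp point.
Start: joints at [-0.083, 0.124, 1.65, -0, 1.367, -0.083], TCP at [0.65, -0, 0.215] pointing down, gripper open.
Joint ranges: [-2.61, 2.61], [-1.02, 2.33], [0.03, 2.71], [-1.35, 4.49], [0.32, 2.68], [-2.91, 2.91]. Speed limits (rad/s): [2.57, 2.57, 3.14, 3.14, 3.14, 3.14].

### API

Orientations are given as a unit quaternion [x, y, z, w].
In Python, from bench import r, optics, sign_off, models gives the robot as it stands.
- The arm moves only by the tool servo_tool, never from a script. Its argument "commands" is a list of rows, each an object with "translation": the shift along the tool's x, y, z in m, a list of three; "roll": the turn about the tool's z in rad. A call has 1 to 20 rows; each row is the pose to reach, as a shift and turn from the pose commanded when the call began, along the tool's axes at that moment; what a row does not reach only later rows make up. A row lasts 1/8 s, in which the tool goes at most 62.5 mm and 10.7 degrees, less where a joint would pass 70% of its speed; a pose out of reach is approached as far as the arm can. A call with a gripper value outside its range is refused whole. "gripper" is the finger opening in m, from 0 to 0.0951, set as the call begins (left out, the last holds). The fingers move at their own pace and stop on an object; "force" is the grip in N (left out, the last holds). Time passes only in rows, so rows that repeat a pose let the fingers close. It gives the time, the measured TCP pose, the force, the opening and the grip force at its end, in the units of the state.
- r.get_obs(): the state, without advancing time (a new reading comes with each control period).
- optics.read_camera(name): name is "scene" or "side" or "wrist"; returns a dict with "image" (400x640x3 uint8, blue, green, red), "z_map" (400x640 float32, m along the optical axis (not along the pixel's ray), 0 where there is no reading), "vertical_fov" (degrees; the focal length in pixels is half the picture's height over the tangent of half this angle, whatever the lens; pixels are square), "cx", "cy" (the principal point, pixels), "dist" ([k1, k2, p1, p2, k3] as OpenCV has them; the pictures are not rectified), "R" (3x3) and "t" (3): a world point X has camera coordinates R X + t; the wrist camera has in their place "mount" (4x4, takes a point from camera to tool coordinates, whose origin is the TCP and whose axes are the flange's). Camera axes: x right, y down, z forward; pixel columns grow to the right and rows downward; lengths in m; the calibration is good to about 2 mm. A picture is of the moment at which its call begins: read the wrist's pose just before it.
- sign_off(): hands the job in; it is judged then, once.
Trained networks look in the newest picture that a camera, given by its name, has taken for a name from the list of things; names that differ only in an ending like _2 or _b are one class to them, and where a whole thing is asked for, a point or a joint stands for the part that bears it (a point fixed in the world has none). Each returns a list of dicts, best first, with "conf" (0 to 1); they miss things now and then, are a little off and sometimes report something else, mostly with a low value. They report only what shows in the picture. A call takes as long as a camera call. They do not tell look-alikes from the thing itself.
- models.recognise(camera, target): "at" ([x, y, z] in m, in world coordinates, good to about 4 mm: the middle of the surface that is visible of it).
The state is a dict: "time_s": time; "q": joint angles; "qd": joint speeds; "tau": joint torques, N m; "eef_pos": TCP position; "tool_rot": TCP orientation; "force": force on the tool from outside, world axes, zero at the start; "moment": the same for the moment, N m; "width": finger opening in m; "finger_force": force on a finger pad.
Only numpy, scipy, OpenCV 4.12 (cv2) and the standard library are available. Lean on these libraries where they do the work, as an engineer would, in place of code of your own. Each camera call takes 0.05 s, during which the arm holds its last target. There are 200 camera calls.

### The job

Roll the tambour door of the little key store all the way open, and with the hooked pick (never with the fingers) drag every steel key that has slid back in its narrow slot completely out onto the apron. Then lay all the keys in the aluminium tray, put the pick back on its rest the way it lay, and roll the tambour fully shut. Do not disturb the other things on the bench.

Things in the scene. Friction and masses are not known exactly. Their poses are not given: they have to be found in the camera images.
- store: roll-top key store, fixed (mm). Origin on the mat under the drum axis (x = 0, z = 4); x from the open front (-x) to the back, y along the drum, z up. Aluminium floor 4 thick, x -240 to 148, y -116 to 116; in front of x = -105 bare apron, level with the slot floors. White half-disc cheeks, radius 131 about that axis, at y = -116 to -110 and 110 to 116
- tambour (a joint): roll of the slatted wooden tambour door about the drum axis (parallel to store y): 0 fully shut (slats at 135 mm radius, spanning 12 to 100 degrees up from the front; it rolls back under a fixed white hood, radius 144, that starts at 104 degrees), grows as it rolls up and back, 1.3 rad (stop) fully open. Stays where left; friction about 0.4 N m (2 to 4 N at the knob)
- knob (a point): centre of the tambour's black knob: disc 22 mm across, 22 wide along store y with flat ends facing store +y and -y, on a 32 mm stem from the slats, mid-width (store y = 0). Pinched from above across its flat ends it pivots between the fingers while travelling on an arc of 167 mm radius about the drum axis, at 18 degrees + tambour up from the front
- slot_mouths (a point): point on the store floor, middle of the line of slot mouths (store x = -105, y = 0, z = 4 mm). Grey ribs 28 high (tops at z = 32) form four straight slots along store x, each 15 wide, centred at store y = -67.5, -22.5, 22.5, 67.5, open above and at the front, closed at the back (x = 110)
- pick_rest: fixed rest for the pick (mm): two forks 72 apart along its x, each 8 thick, carrying the handle's underside 62 above the mat; prongs rise to 74, 18 between them. Origin on the mat at the middle; when the pick lies on it the pick's axes are parallel to the rest's and the pick's origin is 70 above the rest's origin
- pick: hooked pick (loose, 90 g; mm): black handle, section 12 wide x 16 high, x = -60 to 45; then a straight steel wire 6 thick to x = 150, then a hook leg down to z = -56. Origin on the handle's centreline, midway between the forks at rest: grip it here, across y, from above. x along the pick to the hook, z up
- pick_tip (a point): lowest point of the pick's hook (pick x = 146, y = 0, z = -56 mm); the leg is 6 mm thick
- tray: loose aluminium tray, 350 g, 146 (its x) x 90 (its y) x 22 high outside, walls and floor 3 thick; origin under its centre
- key1: steel machine key (loose, 65 g), plain bar 50 (its x) x 12 (its y) x 14 (high) mm; origin at its centre; lies along its slot, back in it at the start; may be absent (None)
- key2: steel machine key (loose, 65 g), plain bar 50 (its x) x 12 (its y) x 14 (high) mm; origin at its centre; lies along its slot, back in it at the start; may be absent (None)
- key3: steel machine key (loose, 65 g), plain bar 50 (its x) x 12 (its y) x 14 (high) mm; origin at its centre; lies along its slot, back in it at the start; may be absent (None)
- key4: steel machine key (loose, 65 g), plain bar 50 (its x) x 12 (its y) x 14 (high) mm; origin at its centre; lies along its slot, back in it at the start; may be absent (None)
- tape: bystander: black tape ring lying flat, 70 across, 19 high; origin under its centre (mm)
- lens: bystander: black lens barrel standing up, 58 across, 42 high; origin under its centre (mm)
- driver: bystander: screwdriver lying on the mat, 160 long; origin under its middle (mm)
- cap: bystander: small steel bowl, 60 across, 30 high; origin under its centre (mm)
- standoff: bystander: plain brass post standing up, 22 across, 30 high; origin under its centre (mm)
Things that resemble listed ones, but are neither listed nor needed, are in the scene too. What is meant by the pick is not orange, and is the larger of those in its own colour.

How it is judged:
By the outcome, as a careful person would: the job done as asked, in the order asked, and still so for the second after the job is handed in, with the robot touching nothing.
Of key1, key2, key3, key4 only 2 to 3 are there at a start; the rules pass over those that are not, and their reading is None.
At some moment in a run one of tray, key1, key2, key3, key4 may be knocked a few centimetres aside while the robot is not near it.
It also fails if it takes over 210 s, if anything falls off the work surface, if the arm or the gripper's body presses on something with over 40 N, if the wrist force passes 120 N, or if a joint passes its speed limit or range.

## Working session

There is one attempt and no reset: what is moved stays moved. The work goes in short steps, Python scripts to look and compute and a tool call to move; the robot and the scene stay as the last step left them, time stands still between calls to the robot, and variables do not carry over. Pictures are saved under pics/ and viewed, at most 14 in all, crops included, and the job is handed in when it is done.

Besides the shell and the picture viewer there is one more tool, called after "Call:" by a JSON object that holds its "method" and its "body", one argument or row to a line. servo_tool: Moves the arm, as the interface text tells. Its arguments: {"type":"object","properties":{"commands":{"type":"array","items":{"type":"object","properties":{"translation":{"type":"array","items":{"type":"number"}},"roll":{"type":"number"}}}},"gripper":{"type":"number"},"force":{"type":"number"}},"required":["commands"]}

```bash
mkdir -p pics; ls; cat > h.py <<'E'
import numpy as np, cv2, pickle
from scipy.spatial.transform import Rotation as Ro
from bench import r, optics, sign_off, models
def shot(name, save=None):
    o=r.get_obs(); d=optics.read_camera(name)
    f=200/np.tan(np.radians(d["vertical_fov"])/2)
    d["K"]=np.array([[f,0,d["cx"]],[0,f,d["cy"]],[0,0,1]])
    if name=="wrist":
        T=np.eye(4);T[:3,:3]=Ro.from_quat(o["tool_rot"]).as_matrix();T[:3,3]=o["eef_pos"]
        W=T@np.array(d["mount"])
    else:
        W=np.eye(4);W[:3,:3]=np.array(d["R"]).T;W[:3,3]=-W[:3,:3]@np.array(d["t"])
    d["W"]=W; d["dist"]=np.array(d["dist"],float)
    if save: cv2.imwrite("pics/"+save,d["image"])
    pickle.dump(d,open(f"{name}.pkl","wb"))
    return d
def load(name): return pickle.load(open(f"{name}.pkl","rb"))
def rays(d,uv):
    n=cv2.undistortPoints(np.array(uv,float).reshape(-1,1,2),d["K"],d["dist"]).reshape(-1,2)
    return np.c_[n,np.ones(len(n))]
def p3(d,uv):   # by depth
    uv=np.array(uv).reshape(-1,2); z=d["z_map"][uv[:,1].astype(int),uv[:,0].astype(int)]
    return (rays(d,uv)*z[:,None])@d["W"][:3,:3].T+d["W"][:3,3]
def pz(d,uv,z): # on plane z
    v=rays(d,np.array(uv).reshape(-1,2))@d["W"][:3,:3].T; c=d["W"][:3,3]
    return c+v*((z-c[2])/v[:,2])[:,None]
def cloud(d):
    v,u=np.mgrid[0:400,0:640]; P=p3(d,np.c_[u.ravel(),v.ravel()]).reshape(400,640,3)
    P[d["z_map"]==0]=np.nan
    return P
def proj(d,X):
    Wi=np.linalg.inv(d["W"]); return cv2.projectPoints(np.array(X,float).reshape(-1,1,3),cv2.Rodrigues(Wi[:3,:3])[0],Wi[:3,3],d["K"],d["dist"])[0].reshape(-1,2)
E
python3 - <<'E'
from h import *
np.set_printoptions(precision=3,suppress=True)
for c in ["scene","side","wrist"]:
    d=shot(c,c+"0.png"); print(c,d["W"][:3,3],d["vertical_fov"],d["dist"])
    for t in ["store","knob","slot_mouths","pick_rest","pick","pick_tip","tray","key1","tape","lens","driver","cap","standoff"]:
        print(c,t,[(np.round(x["at"],3).tolist(),round(x["conf"],2)) for x in models.recognise(c,t)][:4])
print(r.get_obs())
E
```

```text
pics
scene [0.733 0.566 0.7  ] 57.599011661587596 [-0.069  0.     0.     0.     0.   ]
scene store [([0.518, 0.334, 0.071], 0.35)]
scene knob [([0.58, -0.123, 0.109], 0.65)]
scene slot_mouths [([0.572, -0.102, 0.058], 0.74)]
scene pick_rest [([0.492, 0.34, 0.006], 0.77), ([0.52, 0.334, 0.074], 0.61), ([0.579, -0.122, 0.114], 0.17)]
scene pick [([0.519, 0.334, 0.068], 0.98), ([0.35, 0.464, 0.007], 0.84), ([0.16, 0.328, 0.01], 0.54)]
scene pick_tip [([0.346, 0.47, 0.009], 0.86), ([0.163, 0.324, 0.01], 0.66)]
scene tray [([0.579, 0.166, 0.002], 0.95), ([0.7, 0.236, 0.041], 0.58)]
scene key1 [([0.695, 0.237, 0.04], 0.64), ([0.58, 0.166, 0.004], 0.27)]
scene tape [([0.712, 0.12, 0.02], 0.87)]
scene lens [([0.697, 0.236, 0.044], 0.9), ([0.572, -0.102, 0.061], 0.69)]
scene driver [([0.384, 0.074, 0.021], 0.75), ([0.515, 0.332, 0.072], 0.38)]
scene cap [([0.377, -0.254, 0.018], 0.6)]
scene standoff [([0.574, -0.101, 0.058], 0.54), ([0.397, -0.081, 0.025], 0.48)]
side [0.087 1.209 0.691] 42.435339575650886 [-0.067  0.     0.     0.     0.   ]
side store [([0.545, -0.111, 0.072], 0.81)]
side k
[... 991 characters left out ...]
.27)]
wrist pick []
wrist pick_tip []
wrist tray [([0.577, 0.158, 0.005], 0.78)]
wrist key1 []
wrist tape [([0.714, 0.12, 0.017], 0.63)]
wrist lens []
wrist driver [([0.386, 0.064, 0.026], 0.72)]
wrist cap []
wrist standoff [([0.401, -0.083, 0.027], 0.95)]
{'time_s': 2.1, 'q': array([-0.083,  0.124,  1.65 , -0.   ,  1.368, -0.083]), 'qd': array([ 0.002, -0.002, -0.001,  0.002,  0.001,  0.001]), 'tau': array([  0.   , -41.757, -36.022,   0.077,   0.043,   0.   ]), 'eef_pos': array([ 0.65 , -0.   ,  0.215]), 'tool_rot': array([ 0.707,  0.707, -0.   ,  0.   ]), 'force': array([ 0.057, -0.02 ,  0.141]), 'moment': array([ 0.05 , -0.025, -0.045]), 'finger_force': 0.0, 'width': 0.09502697636594101}
```

View pics/scene0.png

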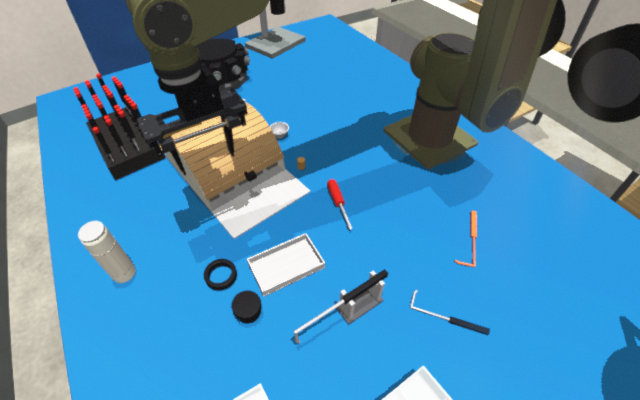

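View pics/side0.png

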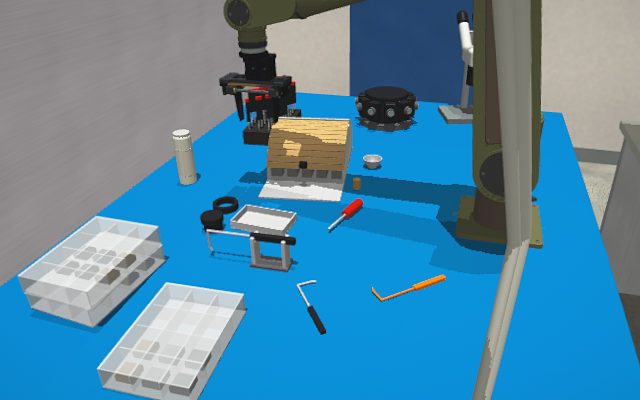

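```bash
python3 - <<'E'
from h import *
np.set_printoptions(precision=4,suppress=True)
def rect(m): 
    c,s,a=cv2.minAreaRect(m.astype(np.float32)); return np.round(c,4),np.round(s,4),round(a,2)
for c in ["scene","side","wrist"]:
    d=load(c); P=cloud(d).reshape(-1,3); hsv=cv2.cvtColor(d["image"],cv2.COLOR_BGR2HSV).reshape(-1,3); 
    sat=hsv[:,1]; val=hsv[:,2]; blue=(hsv[:,0]>95)&(hsv[:,0]<120)&(sat>120)
    img=(~blue).reshape(400,640).astype(np.uint8)
    # tray: nonblue region near (0.58,.163)
    def box(x0,x1,y0,y1,z0,z1): return (P[:,0]>x0)&(P[:,0]<x1)&(P[:,1]>y0)&(P[:,1]<y1)&(P[:,2]>z0)&(P[:,2]<z1)
    flat=(sat<60)
    for nm,m in dict(tray=box(.47,.69,.08,.25,.015,.03)&flat, handle=box(.38,.6,.28,.4,.066,.09)&(val<70), wire=box(.5,.75,.25,.4,.062,.09)&flat&(val>70), forks=box(.4,.58,.28,.38,.0,.06)&flat, apron=box(.4,.8,-.2,.1,.0,.012)&flat).items():
        if m.sum()>15: print(c,nm,m.sum(),rect(P[m][:,:2]),np.percentile(P[m],[5,50,95],axis=0)[:,2])
    m=box(.4,.8,-.4,.0,.03,.2)&(hsv[:,0]>8)&(hsv[:,0]<25)&(sat>60)
    print(c,'slat',m.sum(),np.nanpercentile(P[m],[1,50,99],axis=0) if m.sum() else '')
    bl=(P[:,2]<0.003)&blue; print('mat z',np.median(P[bl][:,2]))
E
```

```text
scene tray 493 (array([0.6009, 0.1673]), array([0.1019, 0.1939]), 81.69) [0.0159 0.0202 0.0234]
scene handle 359 (array([0.4892, 0.3292]), array([0.1012, 0.0123]), 3.05) [0.0682 0.0774 0.0795]
scene wire 260 (array([0.5849, 0.3268]), array([0.0341, 0.1237]), 85.35) [0.0658 0.0723 0.0747]
scene forks 748 (array([0.5127, 0.3258]), array([0.1216, 0.0496]), 2.94) [0.0037 0.0067 0.0508]
scene apron 3800 (array([ 0.5572, -0.0321]), array([0.2941, 0.3011]), 83.2) [0.0022 0.0043 0.0067]
scene slat 5142 [[ 0.4487 -0.2338  0.0435]
 [ 0.5825 -0.1269  0.1079]
 [ 0.6783 -0.0722  0.1417]]
mat z -0.0001562558114075463
side tray 416 (array([0.5961, 0.1743]), array([0.1863, 0.1509]), 0.15) [0.0154 0.0192 0.0229]
side handle 274 (array([0.4843, 0.3297]), array([0.1025, 0.0155]), 2.94) [0.0674 0.0757 0.0789]
side wire 158 (array([0.628 , 0.3538]), array([0.2333, 0.0411]), 13.56) [0.0646 0.0713 0.078 ]
side forks 687 (array([0.469 , 0.3345]), array([0.063 , 0.1389]), 78.97) [0.0033 0.0069 0.0528]
side apron 2033 (array([ 0.5879, -0.0482]), array([0.3701, 0.2088]), 18.14) [0.0009 0.0033 0.0083]
side slat 3732 [[ 0.4452 -0.2729  0.0435]
 [ 0.5569 -0.1265  0.1061]
 [ 0.6748 -0.0704  0.1421]]
mat z -0.00019327898716925418
wrist tray 1403 (array([0.6015, 0.153 ]), array([0.0824, 0.1947]), 79.78) [0.0163 0.0207 0.0226]
wrist apron 18590 (array([ 0.5363, -0.0879]), array([0.2677, 0.2195]), 8.9) [0.0023 0.0035 0.0048]
wrist slat 9966 [[ 0.4736 -0.1751  0.032 ]
 [ 0.6079 -0.1204  0.1085]
 [ 0.6749 -0.0704  0.1267]]
mat z -0.0004103797488017036
```

View pics/wrist0.png

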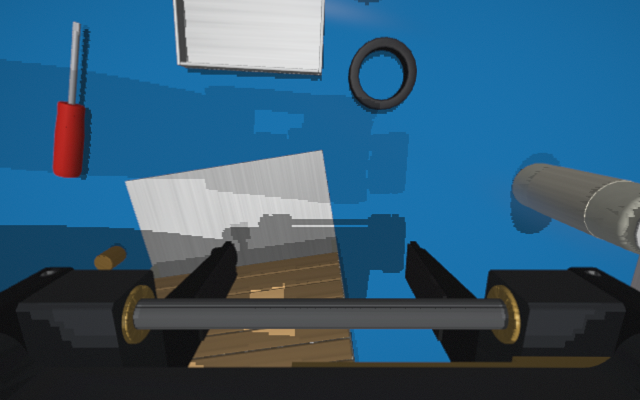

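```bash
python3 - <<'E'
from h import *
np.set_printoptions(precision=4,suppress=True)
for c,uv in dict(wrist=[(125,182),(322,151),(158,278),(338,248)],scene=[(309,189),(237,236)],side=[(342,200),(260,196)]).items():
    A=pz(load(c),uv,.004)[:,:2]; v=A[1]-A[0]; print(c,A.tolist(),np.linalg.norm(v),np.degrees(np.arctan2(v[1],v[0])))
# refine corner lines in wrist: white/blue boundary
d=load("wrist")
P=cloud(d); hsv=cv2.cvtColor(d["image"],cv2.COLOR_BGR2HSV)
blue=(hsv[...,1]>110)&(hsv[...,0]>90)&(hsv[...,0]<125)
def edge(pts):
    A=pz(d,pts,.004)[:,:2]; m=A.mean(0); u=np.linalg.svd(A-m)[2][0]; res=np.abs((A-m)@[-u[1],u[0]])
    k=res<.003; A=A[k]; m=A.mean(0); u=np.linalg.svd(A-m)[2][0]; return m,u,k.sum()
front=[(u,np.where(~blue[120:230,u])[0][0]+120) for u in range(135,315,4)]
left=[(np.where(~blue[v,110:250])[0][0]+110,v) for v in range(190,265,4)]
right=[(np.where(~blue[v,200:400])[0][-1]+200,v) for v in range(160,205,4)]
for n,e in dict(front=front,left=left,right=right).items():
    m,u,k=edge(e); print(n,m,np.degrees(np.arctan2(u[1],u[0])),k)
E
```

```text
wrist [[0.4230147543334908, 0.004214601104088514], [0.6520977473317664, 0.0397787227352055], [0.444644192027789, -0.1190688980926588], [0.6718744249911905, -0.07861832534603413]] 0.23182714342466645 8.824472936616685
scene [[0.4217369870278953, -0.0005017016327298895], [0.642225983350261, 0.040842097728071125]] 0.2243316902375373 10.620185593851724
side [[0.41455705298457535, 0.0010748022717721462], [0.6445381492366997, 0.03878391871697007]] 0.2330521016777287 9.311710603239389
front [0.538  0.0234] 8.873537446926324 45
left [ 0.4284 -0.0321] -85.1608778286678 2
right [0.6574 0.0039] -81.15159021220374 12
```

```bash
python3 - <<'E'
from h import *
np.set_printoptions(precision=4,suppress=True)
for c,(u,v) in dict(scene=(250,175),side=(303,164)).items():
    d=load(c); P=cloud(d)[v-9:v+10,u-10:u+11].reshape(-1,3); g=d["image"][v-9:v+10,u-10:u+11].max(2).reshape(-1)
    m=(g<45); print(c,m.sum(),np.median(P[m],0),np.percentile(P[m],[10,90],axis=0).ravel())
s=np.radians(8.87);X=np.array([np.sin(s),-np.cos(s)]);Y=np.array([np.cos(s),np.sin(s)]);O=np.array([.5746,-.2151])
print(O-.159*X)
for c in ["scene","side","wrist"]:   # knob ends projected, cheeks
    d=load(c); im=d["image"].copy()
    for sy in (-.011,.011,0):
        q=np.r_[O-.159*X+sy*Y,.0556]; print(c,proj(d,q).ravel())
# slats cylinder fit check
d=load("scene");P=cloud(d).reshape(-1,3);hsv=cv2.cvtColor(d["image"],cv2.COLOR_BGR2HSV).reshape(-1,3)
for c in ("scene","side"):
    d=load(c);P=cloud(d).reshape(-1,3);hsv=cv2.cvtColor(d["image"],cv2.COLOR_BGR2HSV).reshape(-1,3)
    m=(P[:,0]>.42)&(P[:,0]<.72)&(P[:,1]<0)&(P[:,1]>-.35)&(P[:,2]>.04)&(P[:,2]<.15)&(hsv[:,0]>8)&(hsv[:,0]<25)&(hsv[:,1]>60)
    Q=P[m]; lx=(Q[:,:2]-O)@X; ly=(Q[:,:2]-O)@Y; rr=np.hypot(lx,Q[:,2]-.004); print(c,np.percentile(rr,[10,50,90]),np.percentile(ly,[1,99]))
    A=np.c_[2*lx,2*(Q[:,2]-.004),np.ones(len(lx))]; k=abs(rr-.135)<.015; s=np.linalg.lstsq(A[k],lx[k]**2+(Q[k,2]-.004)**2,rcond=None)[0]; print(s[:2],np.sqrt(s[2]+s[0]**2+s[1]**2))
E
```

```text
scene 75 [ 0.5537 -0.0564  0.075 ] [ 0.5438 -0.0633  0.0665  0.5606 -0.0518  0.0792]
side 43 [ 0.5449 -0.0535  0.0724] [ 0.5384 -0.0596  0.0651  0.5535 -0.0496  0.0789]
[ 0.5501 -0.058 ]
scene [255.8688 178.2   ]
scene [248.4444 182.3349]
scene [252.1742 180.2571]
side [305.7617 169.1352]
side [298.2718 168.8029]
side [302.0127 168.9688]
wrist [216.4846 250.1546]
wrist [236.6377 247.1665]
wrist [226.5497 248.6621]
scene [0.1353 0.1372 0.1392] [-0.1122  0.114 ]
[-0.0014  0.001 ] 0.1357524509206195
side [0.134  0.1375 0.1413] [-0.1155  0.1108]
[-0.0037  0.0036] 0.13288842991833072
```

Call:
{"method": "servo_tool", "body": {
  "commands": [
    {"translation":[-0.03,-0.05,0.03],"roll":-0.08},
    {"translation":[-0.061,-0.0995,0.06],"roll":-0.155},
    {"translation":[-0.061,-0.0995,0.07],"roll":-0.155},
    {"translation":[-0.061,-0.0995,0.07],"roll":-0.155}
  ],
  "gripper": 0.06
}}

```text
time_s: 2.6
eef_pos: [0.5503, -0.061, 0.1441]
tool_rot: [0.651, 0.759, -0.0, -0.0]
force: [0.8, -0.1, 1.2]
width: 0.0623
finger_force: 0.0
```

```bash
python3 - <<'E'
from h import *
shot("wrist","wrist1.png");shot("side","side1.png"); print(r.get_obs()["eef_pos"])
d=load("side"); cv2.imwrite("pics/s1c.png",cv2.resize(d["image"][90:220,220:400],None,fx=4,fy=4)[:600])
E
```

```text
[ 0.5524004  -0.0608885   0.14635063]
```

View pics/s1c.png

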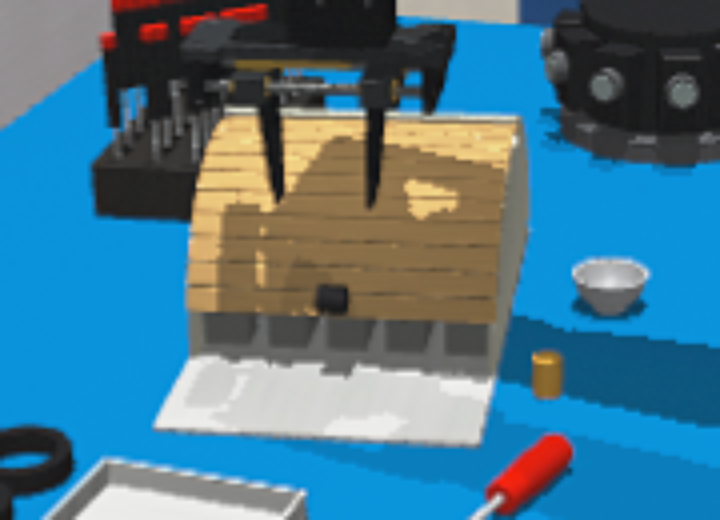

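Call:
{"method": "servo_tool", "body": {
  "commands": [
    {"translation":[0,0,0.05],"roll":0},
    {"translation":[0,0,0.09],"roll":0},
    {"translation":[0,0,0.095],"roll":0},
    {"translation":[0,0,0.095],"roll":0}
  ]
}}

```text
time_s: 3.2
eef_pos: [0.5524, -0.0609, 0.0514]
tool_rot: [0.65, 0.76, 0.001, 0.001]
force: [0.4, 0.5, 1.0]
width: 0.0601
finger_force: 0.0
```

Call:
{"method": "servo_tool", "body": {
  "commands": [
    {"translation":[0,0,0],"roll":0},
    {"translation":[0,0,0],"roll":0},
    {"translation":[0,0,0],"roll":0},
    {"translation":[0,0,0],"roll":0}
  ],
  "gripper": 0.015,
  "force": 20
}}

```text
time_s: 3.7
eef_pos: [0.5506, -0.0611, 0.05]
tool_rot: [0.65, 0.76, 0.0, 0.0]
force: [0.0, -0.5, -0.1]
width: 0.0253
finger_force: 0.0
```

```bash
python3 - <<'E'
from h import *
o=r.get_obs();print(o["eef_pos"],o["width"],o["force"],o["finger_force"])
d=shot("side"); c=d["image"][120:200,250:350]; cv2.imwrite("pics/s2c.png",cv2.resize(c,None,fx=6,fy=6,interpolation=cv2.INTER_CUBIC))
E
```

```text
[ 0.55062889 -0.06109172  0.05003097] 0.025324590076368517 [ 0.04527002 -0.5277452  -0.14917022] 0.0
```

View pics/s2c.png

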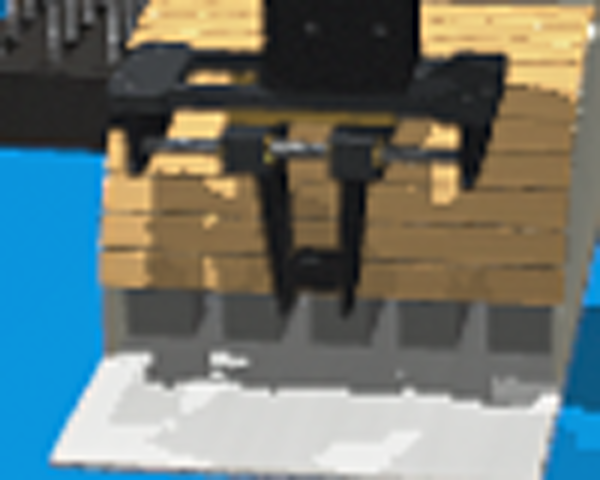

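Call:
{"method": "servo_tool", "body": {
  "commands": [
    {"translation":[0,0,0],"roll":0},
    {"translation":[0,0,0],"roll":0},
    {"translation":[-0.006,0,-0.0132],"roll":0},
    {"translation":[-0.0135,0,-0.0258],"roll":0},
    {"translation":[-0.0218,0,-0.0377],"roll":0},
    {"translation":[-0.0312,0,-0.0489],"roll":0},
    {"translation":[-0.0312,0,-0.0489],"roll":0}
  ],
  "gripper": 0.015,
  "force": 20
}}

```text
time_s: 4.62
eef_pos: [0.5551, -0.0936, 0.1002]
tool_rot: [0.65, 0.76, -0.001, 0.0]
force: [-4.4, -2.7, 0.7]
width: 0.0219
finger_force: 20.0
```

Call:
{"method": "servo_tool", "body": {
  "commands": [
    {"translation":[-0.0105,0,-0.0105],"roll":0},
    {"translation":[-0.0214,0,-0.0197],"roll":0},
    {"translation":[-0.0335,0,-0.028],"roll":0},
    {"translation":[-0.046,0,-0.0353],"roll":0},
    {"translation":[-0.0592,0,-0.0414],"roll":0},
    {"translation":[-0.0729,0,-0.0465],"roll":0},
    {"translation":[-0.087,0,-0.0503],"roll":0},
    {"translation":[-0.1013,0,-0.0528],"roll":0},
    {"translation":[-0.1158,0,-0.054],"roll":0},
    {"translation":[-0.1304,0,-0.054],"roll":0},
    {"translation":[-0.135,0,-0.0538],"roll":0},
    {"translation":[-0.135,0,-0.0538],"roll":0}
  ]
}}

```text
time_s: 6.12
eef_pos: [0.5762, -0.2275, 0.1538]
tool_rot: [0.65, 0.76, -0.001, 0.001]
force: [-4.6, -2.1, -0.5]
width: 0.0219
finger_force: 20.0
```

Call:
{"method": "servo_tool", "body": {
  "commands": [
    {"translation":[-0.004,0,0],"roll":0},
    {"translation":[-0.008,0,0.0005],"roll":0},
    {"translation":[-0.012,0,0.001],"roll":0},
    {"translation":[-0.012,0,0.001],"roll":0}
  ]
}}

```text
time_s: 6.62
eef_pos: [0.5769, -0.232, 0.1531]
tool_rot: [0.65, 0.76, 0.003, -0.006]
force: [-11.7, 20.5, 9.2]
width: 0.0217
finger_force: 20.0
```

Call:
{"method": "servo_tool", "body": {
  "commands": [
    {"translation":[0.007,0,0],"roll":0},
    {"translation":[0.007,0,0],"roll":0}
  ]
}}

```text
time_s: 6.88
eef_pos: [0.5768, -0.2313, 0.1533]
tool_rot: [0.65, 0.76, -0.001, 0.001]
force: [-6.1, -0.9, 1.8]
width: 0.0216
finger_force: 20.0
```

Call:
{"method": "servo_tool", "body": {
  "commands": [
    {"translation":[0,0,0],"roll":0},
    {"translation":[0,0,0],"roll":0},
    {"translation":[0,0,-0.03],"roll":0},
    {"translation":[0,0,-0.07],"roll":0},
    {"translation":[0.06,0,-0.11],"roll":0},
    {"translation":[0.12,0,-0.15],"roll":0},
    {"translation":[0.12,0,-0.15],"roll":0}
  ],
  "gripper": 0.06
}}

```text
time_s: 7.75
eef_pos: [0.5598, -0.1102, 0.3057]
tool_rot: [0.649, 0.76, 0.002, 0.004]
force: [1.1, -0.5, -0.4]
width: 0.0599
finger_force: 0.0
```

```bash
python3 - <<'E'
from h import *
w=shot("wrist","w3.png");shot("side","side3.png"); s=shot("scene","scene3.png"); print(r.get_obs()["eef_pos"])
for c in ("wrist","scene","side"): print(c,[(np.round(x["at"],3).tolist(),round(x["conf"],2)) for x in models.recognise(c,"key1")])
im=np.hstack([cv2.resize(s["image"][90:250,150:330],None,fx=2.2,fy=2.2),cv2.resize(load("side")["image"][90:220,220:400],None,fx=2.2,fy=2.2)[:352]] if 0 else [cv2.resize(s["image"][90:250,150:330],(396,352)),cv2.resize(load("side")["image"][90:250,240:420],(396,352))])
cv2.imwrite("pics/c3.png",im)
E
```

```text
[ 0.55885443 -0.11184     0.30169452]
wrist [([0.503, -0.192, 0.019], 0.81), ([0.593, -0.175, 0.018], 0.73), ([0.632, -0.149, 0.016], 0.72)]
scene [([0.63, -0.141, 0.018], 0.51), ([0.584, -0.225, 0.14], 0.4), ([0.584, -0.172, 0.016], 0.37)]
side []
```

View pics/c3.png

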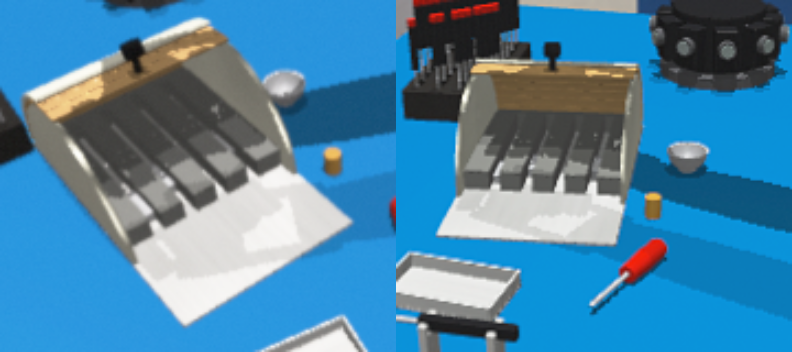

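View pics/w3.png

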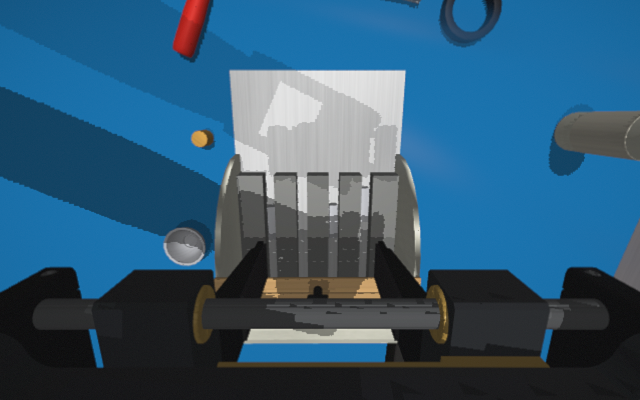

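```bash
cat >> h.py <<'E'
S=np.radians(8.87);SX=np.array([np.sin(S),-np.cos(S)]);SY=np.array([np.cos(S),np.sin(S)]);SO=np.array([.5746,-.2151])
def loc(P): P=np.asarray(P); return np.c_[(P[:,:2]-SO)@SX,(P[:,:2]-SO)@SY,P[:,2]]
def wor(lx,ly): return SO+lx*SX+ly*SY
E
python3 - <<'E'
from h import *
np.set_printoptions(precision=1,suppress=True,linewidth=200)
for c in ("wrist","scene"):
    L=loc(cloud(load(c)).reshape(-1,3))*1e3
    m=(L[:,0]>-110)&(L[:,0]<120)&(abs(L[:,1])<112)&(L[:,2]<60)&(L[:,2]>-5)
    L=L[m]
    rt=L[L[:,2]>28]; h,e=np.histogram(rt[:,1],bins=np.arange(-112,113,4)); print(c,"rib y",[(int(a),int(b)) for a,b in zip(e,h)])
    for s in (-67.5,-22.5,22.5,67.5):
        k=abs(L[:,1]-s)<4; q=L[k]; 
        print(c,s,[ (int(a),round(float(np.median(q[(q[:,0]>=a)&(q[:,0]<a+8),2])),0)) for a in range(-108,112,8) if ((q[:,0]>=a)&(q[:,0]<a+8)).sum()>2])
E
```

```text
wrist rib y [(-112, 584), (-108, 232), (-104, 226), (-100, 212), (-96, 216), (-92, 203), (-88, 187), (-84, 192), (-80, 197), (-76, 78), (-72, 0), (-68, 0), (-64, 0), (-60, 281), (-56, 292), (-52, 292), (-48, 280), (-44, 295), (-40, 280), (-36, 287), (-32, 170), (-28, 0), (-24, 0), (-20, 0), (-16, 217), (-12, 278), (-8, 270), (-4, 305), (0, 305), (4, 305), (8, 265), (12, 221), (16, 0), (20, 0), (24, 0), (28, 155), (32, 290), (36, 282), (40, 282), (44, 290), (48, 284), (52, 289), (56, 289), (60, 5), (64, 0), (68, 0), (72, 110), (76, 288), (80, 255), (84, 191), (88, 186), (92, 191), (96, 200), (100, 208), (104, 214), (108, 538)]
wrist -67.5 [(-108, 3.0), (-100, 3.0), (-92, 4.0), (-84, 4.0), (-76, 4.0), (-68, 3.0), (-60, 17.0), (-52, 18.0), (-44, 17.0), (-36, 18.0), (-28, 18.0), (-20, 18.0), (-12, 18.0), (-4, 3.0), (4, 4.0), (12, 4.0), (20, 3.0), (28, 3.0), (36, 3.0), (44, 3.0), (52, 3.0)]
wrist -22.5 [(-108, 4.0), (-100, 3.0), (-92, 3.0), (-84, 4.0), (-76, 4.0), (-68, 3.0), (-60, 4.0), (-52, 4.0), (-44, 4.0), (-36, 3.0), (-28, 4.0), (-20, 4.0), (-12, 4.0), (-4, 3.0), (4, 3.0), (12, 3.0)
[... 971 characters left out ...]
 50), (32, 81), (36, 85), (40, 78), (44, 84), (48, 78), (52, 84), (56, 90), (60, 14), (64, 4), (68, 3), (72, 29), (76, 84), (80, 75), (84, 57), (88, 42), (92, 27), (96, 15), (100, 6), (104, 0), (108, 0)]
scene -67.5 [(-108, 4.0), (-100, 5.0), (-36, 18.0), (-28, 17.0), (-20, 17.0), (108, 27.0)]
scene -22.5 [(-108, 4.0), (-100, 5.0), (-92, 5.0), (100, 26.0), (108, 29.0)]
scene 22.5 [(-108, 4.0), (-100, 5.0), (-92, 5.0), (-60, 18.0), (-52, 19.0), (-44, 19.0), (-36, 17.0), (-28, 17.0), (-20, 17.0), (100, 17.0), (108, 27.0)]
scene 67.5 [(-108, 5.0), (-100, 4.0), (-92, 4.0), (-84, 17.0), (-76, 19.0), (-68, 19.0), (-60, 18.0), (-52, 19.0), (-44, 19.0), (52, 3.0), (60, 2.0), (100, 4.0), (108, 23.0)]
```

Call:
{"method": "servo_tool", "body": {
  "commands": [
    {"translation":[0.045,0.007,0],"roll":-0.15},
    {"translation":[0.09,0.014,0],"roll":-0.32},
    {"translation":[0.14,0.022,0],"roll":-0.49},
    {"translation":[0.19,0.03,0],"roll":-0.66},
    {"translation":[0.24,0.038,0.01],"roll":-0.83},
    {"translation":[0.29,0.046,0.02],"roll":-1.0},
    {"translation":[0.34,0.054,0.03],"roll":-1.16},
    {"translation":[0.39,0.062,0.04],"roll":-1.32},
    {"translation":[0.435,0.069,0.05],"roll":-1.468},
    {"translation":[0.435,0.069,0.05],"roll":-1.468},
    {"translation":[0.435,0.069,0.05],"roll":-1.468}
  ],
  "gripper": 0.05
}}

```text
time_s: 9.43
eef_pos: [0.5598, 0.3276, 0.25]
tool_rot: [-0.025, 1.0, -0.001, -0.001]
force: [0.0, -0.3, -0.4]
width: 0.0503
finger_force: 0.0
```

```bash
python3 - <<'E'
from h import *
np.set_printoptions(precision=4,suppress=True)
d=shot("wrist","w4.png"); o=r.get_obs(); print(o["eef_pos"],o["q"])
P=cloud(d).reshape(-1,3); g=d["image"].max(2).reshape(-1); hsv=cv2.cvtColor(d["image"],cv2.COLOR_BGR2HSV).reshape(-1,3)
b=(P[:,0]>.38)&(P[:,0]<.68)&(P[:,1]>.28)&(P[:,1]<.4)
for nm,m in dict(handle=b&(g<75)&(P[:,2]>.068)&(P[:,2]<.09)&(P[:,0]<.6),wire=b&(g>75)&(P[:,2]>.066)&(P[:,2]<.08),prong=b&(P[:,2]>.055)&(P[:,2]<.078)&(g>75)&(P[:,0]<.55),base=b&(P[:,2]>.003)&(P[:,2]<.02)&(hsv[:,1]<80)).items():
    if m.sum()>10: print(nm,m.sum(),cv2.minAreaRect(P[m][:,:2].astype(np.float32)),np.percentile(P[m],[2,50,98],axis=0).ravel())
E
```

```text
[0.5599 0.3273 0.2507] [ 0.4465  0.1021  1.6134 -0.0005  1.4272 -1.174 ]
handle 1246 ((0.48793548345565796, 0.32868140935897827), (0.10325687378644943, 0.011378088966012001), 2.756416082382202) [0.4383 0.3215 0.0756 0.4862 0.3282 0.0775 0.5372 0.3352 0.0792]
wire 809 ((0.5409386157989502, 0.3308497965335846), (0.21178625524044037, 0.033635903149843216), 3.015928030014038) [0.4416 0.3116 0.0697 0.5521 0.3332 0.0728 0.6426 0.3458 0.0766]
prong 501 ((0.49254506826400757, 0.3283001184463501), (0.11486493051052094, 0.033635903149843216), 3.015928030014038) [0.4371 0.3107 0.0607 0.5259 0.3316 0.0732 0.548  0.3462 0.077 ]
base 1579 ((0.4605311155319214, 0.34127354621887207), (0.07309873402118683, 0.16970251500606537), 70.32025146484375) [0.3879 0.307  0.0039 0.4897 0.3374 0.0057 0.5276 0.3929 0.0076]
```

View pics/w4.png

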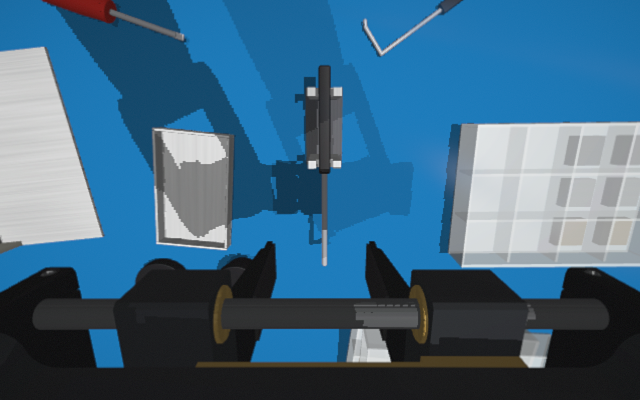

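```bash
python3 - <<'E'
from h import *
np.set_printoptions(precision=4,suppress=True)
d=load("wrist")
A=pz(d,[(309.5,91),(338,91),(309.5,164),(337,164)],.074)[:,:2]; print(A,A.mean(0))
print(pz(d,[(324,67),(324,172),(325,265)],.076)[:,:2])
T=pz(d,[(153,128),(233,134),(229,249),(154,243)],.022)[:,:2]; print(T,T.mean(0),np.linalg.norm(np.diff(T,axis=0),axis=1),np.degrees(np.arctan2(*(T[1]-T[0])[::-1])))
P=cloud(d).reshape(-1,3); hsv=cv2.cvtColor(d["image"],cv2.COLOR_BGR2HSV).reshape(-1,3)
m=(hsv[:,1]<70)&(P[:,2]>.0185)&(P[:,2]<.026)&(P[:,0]>.48)&(P[:,0]<.68)&(P[:,1]>.09)&(P[:,1]<.24)
im=m.reshape(400,640).astype(np.uint8); n,l,st,_=cv2.connectedComponentsWithStats(im,connectivity=8); k=1+np.argmax(st[1:,4])
print(cv2.minAreaRect(P[(l==k).ravel()][:,:2].astype(np.float32)))
E
```

```text
[[0.4594 0.3123]
 [0.4581 0.3403]
 [0.5312 0.3151]
 [0.5297 0.3438]] [0.4946 0.3279]
[[0.4372 0.3254]
 [0.5385 0.3306]
 [0.6442 0.3373]]
[[0.5056 0.1301]
 [0.5078 0.2229]
 [0.6531 0.2144]
 [0.6495 0.1186]] [0.579  0.1715] [0.0928 0.1456 0.0958] 88.67888949943267
((0.5800168514251709, 0.16962231695652008), (0.09087791293859482, 0.1459304839372635), 87.26000213623047)
```

Call:
{"method": "servo_tool", "body": {
  "commands": [
    {"translation":[0.033,0.002,0.03],"roll":0},
    {"translation":[0.065,0.004,0.08],"roll":0},
    {"translation":[0.065,0.004,0.13],"roll":0},
    {"translation":[0.065,0.004,0.17],"roll":0},
    {"translation":[0.065,0.004,0.197],"roll":0},
    {"translation":[0.065,0.004,0.197],"roll":0},
    {"translation":[0.065,0.004,0.197],"roll":0}
  ],
  "gripper": 0.05
}}

```text
time_s: 10.35
eef_pos: [0.4957, 0.3291, 0.0561]
tool_rot: [-0.025, 1.0, 0.001, 0.001]
force: [0.5, -0.4, 0.7]
width: 0.0504
finger_force: 0.0
```

Call:
{"method": "servo_tool", "body": {
  "commands": [
    {"translation":[0,0,0],"roll":0},
    {"translation":[0,0,0],"roll":0},
    {"translation":[0,0,0],"roll":0},
    {"translation":[0,0,0],"roll":0},
    {"translation":[0,0,0],"roll":0},
    {"translation":[0,0,0],"roll":0}
  ],
  "gripper": 0.005,
  "force": 40
}}

```text
time_s: 11.1
eef_pos: [0.4943, 0.3294, 0.0544]
tool_rot: [-0.026, 1.0, -0.0, -0.0]
force: [-0.7, -1.1, 1.6]
width: 0.0118
finger_force: 40.0
```

Call:
{"method": "servo_tool", "body": {
  "commands": [
    {"translation":[0,0,-0.02],"roll":0},
    {"translation":[0,0,-0.06],"roll":0},
    {"translation":[0,0,-0.1],"roll":0},
    {"translation":[0,0,-0.14],"roll":0},
    {"translation":[0.003,-0.038,-0.14],"roll":0.14},
    {"translation":[0.007,-0.076,-0.14],"roll":0.29},
    {"translation":[0.01,-0.114,-0.14],"roll":0.44},
    {"translation":[0.013,-0.152,-0.14],"roll":0.59},
    {"translation":[0.016,-0.19,-0.14],"roll":0.74},
    {"translation":[0.02,-0.228,-0.14],"roll":0.89},
    {"translation":[0.023,-0.266,-0.14],"roll":1.04},
    {"translation":[0.026,-0.304,-0.14],"roll":1.19},
    {"translation":[0.029,-0.342,-0.14],"roll":1.33},
    {"translation":[0.033,-0.38,-0.14],"roll":1.467},
    {"translation":[0.033,-0.38,-0.14],"roll":1.467},
    {"translation":[0.033,-0.38,-0.14],"roll":1.467}
  ]
}}

```text
time_s: 13.1
eef_pos: [0.4813, -0.0515, 0.1951]
tool_rot: [0.65, 0.76, 0.0, 0.0]
force: [-0.4, -0.3, -0.9]
width: 0.0118
finger_force: 40.0
```

```bash
python3 - <<'E'
from h import *
np.set_printoptions(precision=4,suppress=True)
d=shot("wrist","w5.png"); s=shot("scene","scene5.png"); o=r.get_obs(); print(o["eef_pos"],o["tool_rot"],o["q"])
print(loc([o["eef_pos"]]))
R=Ro.from_quat(o["tool_rot"]).as_matrix()
for c,k in (("wrist",d),("scene",s)):
    P=cloud(k).reshape(-1,3); Q=(P-o["eef_pos"])@R*1e3 # tool coords
    m=(Q[:,0]<-30)&(Q[:,0]>-160)&(abs(Q[:,1])<30)&(Q[:,2]>-40)&(Q[:,2]<50)
    print(c,m.sum()); 
    if m.sum()>10:
        for a in range(-160,-30,16):
            w=m&(Q[:,0]>a)&(Q[:,0]<a+16)
            if w.sum()>2: print(a,w.sum(),np.median(Q[w],0),Q[w].max(0))
for c in ("wrist","scene","side"): 
    if c=="side": shot(c)
    print(c,[(np.round(x["at"],3).tolist(),round(x["conf"],2)) for x in models.recognise(c,"pick_tip")])
cv2.imwrite("pics/c5.png",np.hstack([cv2.resize(s["image"][90:290,140:380],(396,330)),cv2.resize(load("side")["image"][60:260,220:460],(396,330))]))
E
```

```text
[ 0.4812 -0.0509  0.1947] [0.6492 0.7606 0.0002 0.0001] [-0.2167 -0.2413  2.0328  0.0003  1.3497 -0.3744]
[[-0.1766 -0.0669  0.1947]]
wrist 568
-64 50 [-50.3071   0.2112 -18.0508] [-48.2333   2.6811 -16.8899]
-48 447 [-38.0042  -0.0223 -23.254 ] [-32.0157   5.8115 -20.5825]
-32 71 [-30.9099   0.5002 -23.3624] [-30.0054   5.7046 -20.8757]
scene 46
-96 10 [-85.2105   2.5567 -17.831 ] [-81.2758   3.6019 -14.7876]
-64 9 [-59.1119   2.0855 -17.2571] [-52.5388   3.6297 -14.8779]
-48 22 [-38.55     6.1829 -18.5685] [-32.0076   7.7518  -8.8524]
-32 4 [-30.9885   6.2736 -14.8298] [-30.506    6.8413  -9.4435]
wrist [([0.48, -0.027, 0.223], 0.84), ([0.363, -0.25, 0.031], 0.43)]
scene [([0.161, 0.323, 0.008], 0.59), ([0.35, 0.469, 0.009], 0.58), ([0.479, -0.022, 0.214], 0.56)]
side [([0.482, -0.028, 0.211], 0.7), ([0.153, 0.323, 0.006], 0.7), ([0.347, 0.471, 0.009], 0.61)]
```

View pics/c5.png

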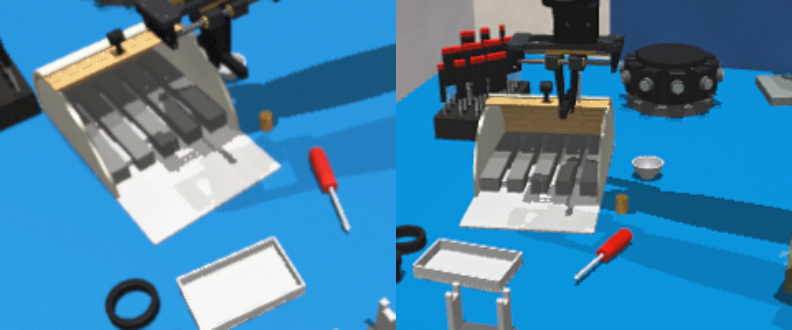

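Call:
{"method": "servo_tool", "body": {
  "commands": [
    {"translation":[0,0,0.05],"roll":0},
    {"translation":[0,0,0.1],"roll":0},
    {"translation":[0,0,0.125],"roll":0},
    {"translation":[0,0,0.129],"roll":0},
    {"translation":[-0.013,0,0.129],"roll":0},
    {"translation":[-0.026,0,0.129],"roll":0},
    {"translation":[-0.039,0,0.129],"roll":0},
    {"translation":[-0.039,0,0.129],"roll":0},
    {"translation":[-0.039,0,0.138],"roll":0},
    {"translation":[-0.039,0,0.146],"roll":0},
    {"translation":[-0.039,0,0.146],"roll":0}
  ]
}}

```text
time_s: 14.78
eef_pos: [0.4861, -0.0897, 0.0469]
tool_rot: [0.65, 0.76, -0.001, -0.001]
force: [-0.5, 0.1, -1.0]
width: 0.0117
finger_force: 40.0
```

Call:
{"method": "servo_tool", "body": {
  "commands": [
    {"translation":[0.01,0,0],"roll":0},
    {"translation":[0.02,0,0],"roll":0},
    {"translation":[0.032,0,0],"roll":0},
    {"translation":[0.046,0,0],"roll":0},
    {"translation":[0.062,0,0],"roll":0},
    {"translation":[0.078,0,0],"roll":0},
    {"translation":[0.094,0,0],"roll":0},
    {"translation":[0.11,0,0],"roll":0},
    {"translation":[0.124,0,0],"roll":0},
    {"translation":[0.136,0,0],"roll":0},
    {"translation":[0.146,0,0],"roll":0},
    {"translation":[0.155,0,0],"roll":0},
    {"translation":[0.155,0,0],"roll":0}
  ]
}}

```text
time_s: 16.4
eef_pos: [0.4629, 0.0634, 0.0482]
tool_rot: [0.65, 0.76, -0.0, -0.0]
force: [0.1, -1.0, -1.1]
width: 0.0116
finger_force: 40.0
```

```bash
cat > keys.py <<'E'
from h import *
import sys
np.set_printoptions(precision=1,suppress=True,linewidth=200)
o=r.get_obs(); print(o["eef_pos"],o["force"],"TCP loc mm",loc([o["eef_pos"]])*1e3)
for c in sys.argv[1:]:
    d=shot(c); P=cloud(d).reshape(-1,3); L=loc(P)*1e3
    m=(L[:,2]>11)&(L[:,2]<24)&(L[:,0]>-330)&(L[:,0]<100)&(abs(L[:,1])<180)
    n,l,st,_=cv2.connectedComponentsWithStats(m.reshape(400,640).astype(np.uint8),connectivity=8)
    for i in range(1,n):
        if st[i,4]>25:
            q=L[(l==i).ravel()]; print(c,st[i,4],cv2.minAreaRect(q[:,:2].astype(np.float32)),np.percentile(q[:,2],[10,90]))
E
python3 keys.py wrist scene side
```

```text
[0.5 0.1 0. ] [ 0.1 -1.  -1.1] TCP loc mm [[-292.3  -67.4   48.2]]
wrist 3007 ((-294.7285461425781, -155.85995483398438), (25.308897018432617, 80.64371490478516), 65.26898193359375) [16.3 23.6]
wrist 546 ((-324.9338073730469, 103.649658203125), (9.916193008422852, 48.2661018371582), 0.19659468531608582) [13.9 22. ]
scene 121 ((-4.5504608154296875, -77.4704360961914), (206.08470153808594, 9.699136734008789), 1.3664321899414062) [12.3 22.5]
scene 130 ((-5.3329925537109375, -31.82332992553711), (207.2540740966797, 30.48142433166504), 8.225452423095703) [12.3 22.9]
scene 158 ((-6.906364440917969, 14.884466171264648), (206.4739990234375, 31.681432723999023), 8.78191089630127) [13.3 22.7]
scene 160 ((-6.714027404785156, 62.70380401611328), (206.76895141601562, 35.808876037597656), 8.506519317626953) [13.4 22.3]
scene 75 ((-16.55536651611328, 114.09691619873047), (227.99212646484375, 5.647220611572266), 0.4764505922794342) [12.7 22.5]
scene 36 ((-114.39336395263672, -109.5780029296875), (32.86684799194336, 14.297828674316406), 31.731388092041016) [12.9 22.8]
scene 111 ((-292.41131591796875,
[... 876 characters left out ...]
9481201172), (11.944578170776367, 30.570274353027344), 11.80529499053955) [12.5 22.7]
side 36 ((-172.1374969482422, -70.24298858642578), (65.22338104248047, 7.5890703201293945), 3.129913806915283) [14.5 21.2]
side 29 ((-162.3711395263672, -156.17523193359375), (18.647550582885742, 10.647701263427734), 81.4638671875) [12.  22.4]
side 56 ((-301.6126708984375, 164.7370147705078), (54.89089584350586, 16.663108825683594), 17.46950912475586) [12.7 19. ]
side 121 ((-297.99371337890625, -158.82192993164062), (25.100013732910156, 81.1547622680664), 62.325138092041016) [13.3 23.3]
side 43 ((-325.0599060058594, 109.73582458496094), (33.51572799682617, 10.015852928161621), 89.08319854736328) [12.1 21.3]
```

Call:
{"method": "servo_tool", "body": {
  "commands": [
    {"translation":[-0.004,0,0],"roll":0},
    {"translation":[-0.004,0,-0.025],"roll":0},
    {"translation":[-0.004,0,-0.045],"roll":0},
    {"translation":[-0.04,0.03,-0.045],"roll":0},
    {"translation":[-0.076,0.06,-0.045],"roll":0},
    {"translation":[-0.111,0.09,-0.045],"roll":0},
    {"translation":[-0.111,0.09,-0.045],"roll":0},
    {"translation":[-0.111,0.09,-0.03],"roll":0},
    {"translation":[-0.111,0.09,-0.019],"roll":0},
    {"translation":[-0.123,0.09,-0.019],"roll":0},
    {"translation":[-0.135,0.09,-0.019],"roll":0},
    {"translation":[-0.147,0.09,-0.019],"roll":0},
    {"translation":[-0.147,0.09,-0.019],"roll":0},
    {"translation":[-0.147,0.09,-0.01],"roll":0},
    {"translation":[-0.147,0.09,-0.001],"roll":0},
    {"translation":[-0.147,0.09,-0.001],"roll":0}
  ]
}}

```text
time_s: 18.55
eef_pos: [0.5737, -0.0679, 0.0476]
tool_rot: [0.65, 0.76, -0.001, -0.001]
force: [-0.3, 0.2, -1.4]
width: 0.0114
finger_force: 40.0
```

Call:
{"method": "servo_tool", "body": {
  "commands": [
    {"translation":[0.01,0,0],"roll":0},
    {"translation":[0.02,0,0],"roll":0},
    {"translation":[0.032,0,0],"roll":0},
    {"translation":[0.046,0,0],"roll":0},
    {"translation":[0.062,0,0],"roll":0},
    {"translation":[0.078,0,0],"roll":0},
    {"translation":[0.094,0,0],"roll":0},
    {"translation":[0.108,0,0],"roll":0},
    {"translation":[0.12,0,0],"roll":0},
    {"translation":[0.13,0,0],"roll":0},
    {"translation":[0.139,0,0],"roll":0},
    {"translation":[0.147,0,0],"roll":0},
    {"translation":[0.147,0,0],"roll":0}
  ]
}}

```text
time_s: 20.18
eef_pos: [0.5518, 0.0773, 0.0493]
tool_rot: [0.65, 0.76, 0.0, -0.0]
force: [-0.3, 0.4, -0.7]
width: 0.0121
finger_force: 40.0
```

```bash
python3 keys.py side | grep -E "TCP|-1[0-9][0-9]\."; python3 -c "
from h import *
s=load('side'); w=shot('wrist'); c=shot('scene'); cv2.imwrite('pics/c6.png',np.hstack([cv2.resize(c['image'][90:290,140:380],(396,330)),cv2.resize(s['image'][100:230,240:396],(396,330))]))"
```

```text
[0.6 0.1 0. ] [-0.3  0.4 -0.7] TCP loc mm [[-292.4   22.6   49.3]]
side 37 ((-118.66595458984375, 106.35774993896484), (14.751089096069336, 38.60904312133789), 63.03636169433594) [12.3 22. ]
side 41 ((-106.67427062988281, -0.8747539520263672), (12.093794822692871, 31.01081085205078), 2.8108456134796143) [11.9 21.5]
side 54 ((-112.13131713867188, -106.75205993652344), (44.75470733642578, 47.19068908691406), 28.668359756469727) [12.5 22.4]
side 47 ((-172.73194885253906, 15.891050338745117), (62.048946380615234, 12.477962493896484), 14.896265029907227) [13.  18.8]
side 45 ((-175.95672607421875, -68.31551361083984), (53.92156982421875, 12.28718376159668), 1.5595412254333496) [13.2 18.2]
side 26 ((-162.99134826660156, -157.00946044921875), (8.962430953979492, 17.36224937438965), 3.9412050247192383) [12.1 22. ]
side 122 ((-298.34423828125, -159.3116455078125), (27.05029296875, 80.62574768066406), 60.0487060546875) [14.1 23.7]
```

View pics/c6.png

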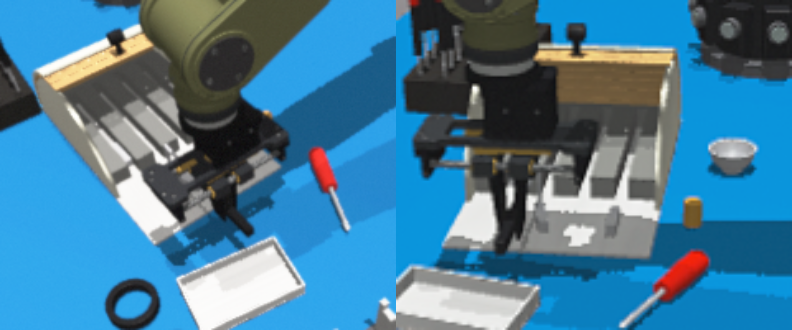

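Call:
{"method": "servo_tool", "body": {
  "commands": [
    {"translation":[-0.004,0,0],"roll":0},
    {"translation":[-0.004,0,-0.025],"roll":0},
    {"translation":[-0.004,0,-0.045],"roll":0},
    {"translation":[-0.04,0.015,-0.045],"roll":0},
    {"translation":[-0.08,0.03,-0.045],"roll":0},
    {"translation":[-0.122,0.045,-0.045],"roll":0},
    {"translation":[-0.122,0.045,-0.045],"roll":0},
    {"translation":[-0.122,0.045,-0.03],"roll":0},
    {"translation":[-0.122,0.045,-0.015],"roll":0},
    {"translation":[-0.122,0.045,-0.001],"roll":0},
    {"translation":[-0.122,0.045,0.001],"roll":0},
    {"translation":[-0.122,0.045,0.001],"roll":0}
  ]
}}

```text
time_s: 21.82
eef_pos: [0.6153, -0.0364, 0.0481]
tool_rot: [0.65, 0.76, -0.0, -0.0]
force: [0.1, 0.8, -1.3]
width: 0.0124
finger_force: 40.0
```

Call:
{"method": "servo_tool", "body": {
  "commands": [
    {"translation":[0.01,0,0],"roll":0},
    {"translation":[0.02,0,0],"roll":0},
    {"translation":[0.032,0,0],"roll":0},
    {"translation":[0.046,0,0],"roll":0},
    {"translation":[0.062,0,0],"roll":0},
    {"translation":[0.078,0,0],"roll":0},
    {"translation":[0.092,0,0],"roll":0},
    {"translation":[0.104,0,0],"roll":0},
    {"translation":[0.114,0,0],"roll":0},
    {"translation":[0.122,0,0],"roll":0},
    {"translation":[0.122,0,0],"roll":0}
  ]
}}

```text
time_s: 23.2
eef_pos: [0.5964, 0.0843, 0.0483]
tool_rot: [0.65, 0.76, -0.0, -0.0]
force: [0.3, 0.5, -1.4]
width: 0.0111
finger_force: 40.0
```

```bash
python3 keys.py side | grep -E "TCP|-1[0-9][0-9]\."
```

```text
[0.6 0.1 0. ] [ 0.3  0.5 -1.4] TCP loc mm [[-292.5   67.7   48.3]]
side 55 ((-111.77825927734375, -101.54133605957031), (50.1748046875, 26.256956100463867), 54.695560455322266) [11.8 21.7]
side 50 ((-169.86456298828125, 57.65924072265625), (65.30756378173828, 11.862687110900879), 23.337013244628906) [13.3 19.1]
side 40 ((-178.36439514160156, 14.188899040222168), (53.79474639892578, 11.388808250427246), 16.688085556030273) [14.  19.2]
side 45 ((-179.10194396972656, -68.31587982177734), (53.52940368652344, 12.348193168640137), 2.7196168899536133) [14.2 18.7]
side 27 ((-162.74546813964844, -156.3386993408203), (18.28851318359375, 11.428380012512207), 84.27625274658203) [12.6 21.6]
side 104 ((-294.9911804199219, -161.19564819335938), (23.293025970458984, 73.97760772705078), 65.82444763183594) [13.5 23. ]
```

Call:
{"method": "servo_tool", "body": {
  "commands": [
    {"translation":[-0.004,0,0],"roll":0},
    {"translation":[-0.004,0,-0.04],"roll":0},
    {"translation":[-0.004,0,-0.09],"roll":0},
    {"translation":[-0.004,0,-0.14],"roll":0},
    {"translation":[0.025,-0.007,-0.14],"roll":-0.16},
    {"translation":[0.05,-0.013,-0.14],"roll":-0.32},
    {"translation":[0.08,-0.02,-0.14],"roll":-0.48},
    {"translation":[0.11,-0.027,-0.14],"roll":-0.64},
    {"translation":[0.14,-0.034,-0.14],"roll":-0.8},
    {"translation":[0.17,-0.041,-0.14],"roll":-0.96},
    {"translation":[0.2,-0.048,-0.14],"roll":-1.12},
    {"translation":[0.23,-0.056,-0.14],"roll":-1.28},
    {"translation":[0.25,-0.061,-0.14],"roll":-1.4},
    {"translation":[0.258,-0.063,-0.14],"roll":-1.467},
    {"translation":[0.258,-0.063,-0.14],"roll":-1.467},
    {"translation":[0.258,-0.063,-0.14],"roll":-1.467}
  ]
}}

```text
time_s: 25.25
eef_pos: [0.4945, 0.3283, 0.1883]
tool_rot: [-0.025, 1.0, -0.0, -0.0]
force: [0.1, 0.9, -0.7]
width: 0.0116
finger_force: 40.0
```

```bash
python3 - <<'E'
from h import *
np.set_printoptions(precision=4,suppress=True)
d=shot("scene","s7.png"); s=shot("side"); o=r.get_obs(); print(o["eef_pos"],o["tool_rot"])
R=Ro.from_quat(o["tool_rot"]).as_matrix()
for c,k in (("scene",d),("side",s)):
    P=cloud(k).reshape(-1,3); Q=(P-o["eef_pos"])@R*1e3
    for a in range(-150,-45,20):
        w=(Q[:,0]>a)&(Q[:,0]<a+20)&(abs(Q[:,1])<12)&(Q[:,2]>-30)&(Q[:,2]<0)
        if w.sum()>2: print(c,a,w.sum(),np.median(Q[w],0))
    w=(Q[:,0]>-165)&(Q[:,0]<-130)&(abs(Q[:,1])<15)&(Q[:,2]>0)&(Q[:,2]<60); print(c,"leg",w.sum(),np.median(Q[w],0),Q[w].max(0))
E
```

```text
[0.4945 0.3282 0.1883] [-0.0253  0.9997 -0.0001  0.    ]
scene -150 59 [-140.4579    1.3569  -17.1859]
scene -130 54 [-119.9509    1.2794  -17.7297]
scene -110 48 [-100.6052    1.4215  -17.854 ]
scene -90 48 [-80.352    1.1762 -17.7283]
scene -70 48 [-60.0792   0.8031 -17.7522]
scene -50 118 [-39.6973   2.6313 -22.1552]
scene leg 43 [-151.0089    2.4832   20.7076] [-144.7254    4.105    37.5095]
side -150 35 [-144.8923    2.441   -15.4163]
side -130 24 [-120.0764    2.3578  -16.823 ]
side -110 23 [-100.627     2.3947  -15.998 ]
side -90 23 [-80.4913   3.1893 -16.5971]
side -70 25 [-59.4924   2.6853 -16.0373]
side -50 59 [-37.4731   4.7794 -17.7476]
side leg 46 [-146.8508    1.9311   20.0028] [-142.4824    5.9279   37.7779]
```

Call:
{"method": "servo_tool", "body": {
  "commands": [
    {"translation":[0,0.001,0.05],"roll":0},
    {"translation":[0,0.001,0.1],"roll":0},
    {"translation":[0,0.001,0.12],"roll":0},
    {"translation":[0,0.001,0.13],"roll":0},
    {"translation":[0,0.001,0.1335],"roll":0},
    {"translation":[0,0.001,0.1335],"roll":0},
    {"translation":[0,0.001,0.1335],"roll":0}
  ]
}}

```text
time_s: 26.22
eef_pos: [0.4951, 0.3304, 0.0565]
tool_rot: [-0.026, 1.0, 0.001, 0.001]
force: [-0.5, -0.2, -0.2]
width: 0.0118
finger_force: 40.0
```

Call:
{"method": "servo_tool", "body": {
  "commands": [
    {"translation":[0,0,0],"roll":0},
    {"translation":[0,0,0.001],"roll":0},
    {"translation":[0,0,0.001],"roll":0},
    {"translation":[0,0,0.001],"roll":0}
  ]
}}

```text
time_s: 26.72
eef_pos: [0.4944, 0.3301, 0.0545]
tool_rot: [-0.026, 1.0, 0.0, 0.0]
force: [0.1, -0.3, 2.9]
width: 0.0118
finger_force: 40.0
```

Call:
{"method": "servo_tool", "body": {
  "commands": [
    {"translation":[0,0,0],"roll":0},
    {"translation":[0,0,0],"roll":0},
    {"translation":[0,0,-0.02],"roll":0},
    {"translation":[0,0,-0.07],"roll":0},
    {"translation":[0,0,-0.13],"roll":0},
    {"translation":[0,0,-0.18],"roll":0},
    {"translation":[0,0,-0.2],"roll":0}
  ],
  "gripper": 0.045
}}

```text
time_s: 27.6
eef_pos: [0.4956, 0.3307, 0.2598]
tool_rot: [-0.026, 1.0, 0.002, 0.004]
force: [0.0, 0.1, 0.3]
width: 0.0453
finger_force: 0.0
```

Call:
{"method": "servo_tool", "body": {
  "commands": [
    {"translation":[-0.004,-0.045,0],"roll":0.16},
    {"translation":[-0.008,-0.09,0],"roll":0.33},
    {"translation":[-0.012,-0.135,0],"roll":0.5},
    {"translation":[-0.016,-0.18,0],"roll":0.67},
    {"translation":[-0.021,-0.23,0],"roll":0.84},
    {"translation":[-0.026,-0.28,0],"roll":1.01},
    {"translation":[-0.031,-0.33,0],"roll":1.18},
    {"translation":[-0.035,-0.38,0],"roll":1.34},
    {"translation":[-0.039,-0.419,0],"roll":1.467},
    {"translation":[-0.039,-0.419,0],"roll":1.467},
    {"translation":[-0.039,-0.419,0],"roll":1.467}
  ]
}}

```text
time_s: 28.98
eef_pos: [0.5545, -0.0861, 0.2531]
tool_rot: [0.65, 0.76, -0.0, -0.001]
force: [-0.7, -0.2, -0.1]
width: 0.0446
finger_force: 0.0
```

```bash
python3 keys.py wrist; python3 - <<'E'
from h import *
s=shot("scene"); w=load("wrist"); cv2.imwrite("pics/c8.png",np.vstack([cv2.resize(w["image"],(480,300)),cv2.resize(s["image"][160:400,160:544],(480,300))]))
P=cloud(s).reshape(-1,3); g=s["image"].max(2).reshape(-1)
m=(P[:,0]>.38)&(P[:,0]<.6)&(P[:,1]>.28)&(P[:,1]<.4)&(P[:,2]>.068)&(P[:,2]<.09)&(g<70); print(cv2.minAreaRect(P[m][:,:2].astype(np.float32)),np.median(P[m][:,2]))
E
```

```text
[ 0.6 -0.1  0.3] [-0.7 -0.2 -0.1] TCP loc mm [[-130.6   -0.   253.1]]
wrist 1224 ((-294.49298095703125, -156.7769317626953), (25.92654037475586, 79.92796325683594), 66.70942687988281) [14.5 23.6]
wrist 243 ((-325.7864990234375, 105.17825317382812), (46.74201202392578, 8.622934341430664), 86.92623901367188) [12.8 22. ]
wrist 694 ((-302.07232666015625, 166.68247985839844), (55.128265380859375, 23.46451187133789), 3.905266523361206) [13.9 19.4]
wrist 465 ((-183.68643188476562, -109.49330139160156), (49.33230972290039, 12.168511390686035), 3.7703351974487305) [16.  18.5]
wrist 417 ((-174.21951293945312, 15.917889595031738), (50.056358337402344, 11.941474914550781), 16.735530853271484) [16.4 18.6]
wrist 434 ((-172.8402099609375, 56.73131561279297), (50.02804946899414, 11.999171257019043), 23.65375518798828) [16.4 18.6]
wrist 67 ((-155.73236083984375, -149.48304748535156), (20.92777442932129, 9.062236785888672), 15.439380645751953) [12.1 22.1]
wrist 228 ((-90.26069641113281, -84.39424133300781), (100.77576446533203, 30.85630226135254), 27.23235321044922) [12.7 22.5]
wrist 234 ((-90.7421340
[... 284 characters left out ...]
49910354614258, 0.9332125186920166), 89.74754333496094) [13.9 23.5]
wrist 76 ((-100.13330841064453, 38.46968460083008), (19.313369750976562, 39.982574462890625), 41.89097213745117) [13.8 23.1]
wrist 35 ((-76.36251831054688, -30.009183883666992), (42.365596771240234, 0.25918278098106384), 0.10708282142877579) [12.1 21.4]
wrist 36 ((-36.75800704956055, 30.021318435668945), (0.2611338198184967, 44.75175476074219), 89.99185943603516) [11.3 22.8]
wrist 31 ((-5.838344573974609, -30.018455505371094), (38.61796188354492, 0.2344394326210022), 0.04014257714152336) [12.7 21. ]
((0.48869651556015015, 0.33113914728164673), (0.1031494289636612, 0.012914870865643024), 3.709643602371216) 0.07721167808547386
```

View pics/c8.png

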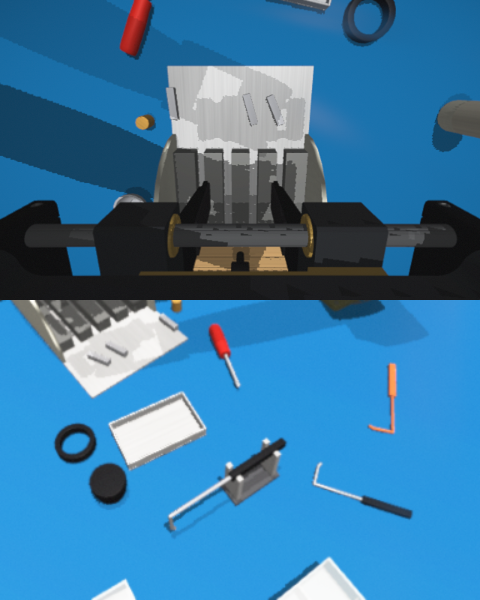

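Call:
{"method": "servo_tool", "body": {
  "commands": [
    {"translation":[0.02,0.03,0.04],"roll":-0.18},
    {"translation":[0.042,0.0567,0.09],"roll":-0.35},
    {"translation":[0.042,0.0567,0.14],"roll":-0.413},
    {"translation":[0.042,0.0567,0.19],"roll":-0.413},
    {"translation":[0.042,0.0567,0.225],"roll":-0.413},
    {"translation":[0.042,0.0567,0.2455],"roll":-0.413},
    {"translation":[0.042,0.0567,0.2455],"roll":-0.413},
    {"translation":[0.042,0.0567,0.2455],"roll":-0.413}
  ],
  "gripper": 0.028
}}

```text
time_s: 30.08
eef_pos: [0.6057, -0.0361, 0.0102]
tool_rot: [0.48, 0.877, 0.0, 0.001]
force: [0.2, -0.6, 0.1]
width: 0.0282
finger_force: 0.0
```

Call:
{"method": "servo_tool", "body": {
  "commands": [
    {"translation":[0,0,0],"roll":0},
    {"translation":[0,0,0],"roll":0},
    {"translation":[0,0,0],"roll":0},
    {"translation":[0,0,0],"roll":0}
  ],
  "gripper": 0.004,
  "force": 30
}}

```text
time_s: 30.58
eef_pos: [0.605, -0.0364, 0.0094]
tool_rot: [0.48, 0.877, 0.0, 0.001]
force: [-1.7, -0.5, 5.8]
width: 0.0115
finger_force: 30.0
```

```bash
python3 - <<'E'
from h import *
np.set_printoptions(precision=4,suppress=True)
for c in ("scene","side"):
    d=shot(c); P=cloud(d).reshape(-1,3); hsv=cv2.cvtColor(d["image"],cv2.COLOR_BGR2HSV).reshape(-1,3)
    m=(hsv[:,1]<70)&(P[:,2]>.0175)&(P[:,2]<.026)&(P[:,0]>.46)&(P[:,0]<.72)&(P[:,1]>.08)&(P[:,1]<.27)
    im=m.reshape(400,640).astype(np.uint8); n,l,st,_=cv2.connectedComponentsWithStats(im,connectivity=8); k=1+np.argmax(st[1:,4])
    print(c,cv2.minAreaRect(P[(l==k).ravel()][:,:2].astype(np.float32)))
o=r.get_obs();print(o["eef_pos"],o["width"],o["finger_force"])
E
```

```text
scene ((0.5804697275161743, 0.16902148723602295), (0.09218516200780869, 0.14643524587154388), 87.13877868652344)
side ((0.5793825387954712, 0.17103047668933868), (0.09774521738290787, 0.14795391261577606), 87.63912200927734)
[ 0.605  -0.0364  0.0094] 0.011464113480701995 30.002347826957703
```

Call:
{"method": "servo_tool", "body": {
  "commands": [
    {"translation":[0,0,-0.03],"roll":0},
    {"translation":[0,0,-0.07],"roll":0},
    {"translation":[0.04,0.03,-0.08],"roll":0.15},
    {"translation":[0.08,0.06,-0.08],"roll":0.31},
    {"translation":[0.12,0.09,-0.08],"roll":0.46},
    {"translation":[0.165,0.121,-0.08],"roll":0.616},
    {"translation":[0.165,0.121,-0.07],"roll":0.616},
    {"translation":[0.165,0.121,-0.04],"roll":0.616},
    {"translation":[0.165,0.121,-0.015],"roll":0.616},
    {"translation":[0.165,0.121,-0.002],"roll":0.616},
    {"translation":[0.165,0.121,0],"roll":0.616},
    {"translation":[0.165,0.121,0],"roll":0.616}
  ]
}}

```text
time_s: 32.17
eef_pos: [0.6177, 0.1675, 0.0084]
tool_rot: [0.724, 0.69, 0.0, 0.0]
force: [-0.4, -0.1, -0.6]
width: 0.0116
finger_force: 30.0
```

Call:
{"method": "servo_tool", "body": {
  "commands": [
    {"translation":[0,0,0],"roll":0},
    {"translation":[0,0,0],"roll":0},
    {"translation":[0,0,0],"roll":0},
    {"translation":[0,0,-0.04],"roll":0},
    {"translation":[0,0,-0.08],"roll":0},
    {"translation":[0,0,-0.1],"roll":0},
    {"translation":[0,0,-0.1],"roll":0}
  ],
  "gripper": 0.028
}}

```text
time_s: 33.05
eef_pos: [0.6186, 0.1682, 0.1102]
tool_rot: [0.724, 0.69, 0.002, 0.001]
force: [0.3, 0.4, 0.1]
width: 0.0282
finger_force: 0.0
```

```bash
python3 keys.py scene side| grep -E "TCP|\(-1[5-9][0-9]\.|\(-[234][0-9][0-9]\."; python3 -c "
from h import *
o=r.get_obs();print(o['eef_pos'],o['tool_rot'])"
```

```text
[0.6 0.2 0.1] [0.3 0.4 0.1] TCP loc mm [[-371.9  102.6  110.2]]
scene 27 ((-158.45550537109375, -153.70257568359375), (21.854408264160156, 10.968746185302734), 57.38294982910156) [12.8 23. ]
scene 51 ((-184.3649139404297, -110.4034652709961), (51.352203369140625, 12.607131004333496), 3.1120517253875732) [15.4 19.8]
scene 102 ((-292.4935607910156, -150.26052856445312), (11.349937438964844, 80.10186767578125), 67.5009994506836) [14.4 23.4]
scene 31 ((-299.2956848144531, -164.95541381835938), (6.508974075317383, 67.8642807006836), 61.3081169128418) [18.7 23.5]
scene 68 ((-324.78253173828125, 107.66226196289062), (42.49928283691406, 9.988367080688477), 89.48930358886719) [12.8 23.2]
scene 125 ((-303.6544189453125, 167.89471435546875), (52.185420989990234, 22.742767333984375), 2.3150863647460938) [16.  19.6]
side 42 ((-176.54319763183594, 14.404890060424805), (53.319091796875, 11.734577178955078), 16.208784103393555) [13.1 19.2]
side 27 ((-163.0814208984375, -156.63504028320312), (18.152996063232422, 10.112691879272461), 86.89952087402344) [12.2 22.3]
side 42 ((-187.5205078125, -110.67562866210938), (49.68630599975586, 11.355892181396484), 6.346384048461914) [14.7 19.5]
side 64 ((-303.7590026855469, 166.12937927246094), (53.99650192260742, 22.130516052246094), 9.559189796447754) [13.5 19.5]
side 115 ((-297.2810363769531, -158.3597869873047), (25.089641571044922, 77.19615173339844), 65.16361999511719) [13.6 23.3]
side 45 ((-324.18438720703125, 106.97966766357422), (10.722628593444824, 39.03506851196289), 0.23245371878147125) [12.2 20.5]
[0.61652539 0.16778438 0.10678729] [ 7.23509529e-01  6.90313474e-01 -9.58788772e-04 -5.91482459e-04]
```

Call:
{"method": "servo_tool", "body": {
  "commands": [
    {"translation":[-0.05,-0.011,0],"roll":-0.13},
    {"translation":[-0.1,-0.022,0],"roll":-0.26},
    {"translation":[-0.155,-0.033,0],"roll":-0.39},
    {"translation":[-0.2103,-0.0444,0.01],"roll":-0.494},
    {"translation":[-0.2103,-0.0444,0.03],"roll":-0.494},
    {"translation":[-0.2103,-0.0444,0.065],"roll":-0.494},
    {"translation":[-0.2103,-0.0444,0.09],"roll":-0.494},
    {"translation":[-0.2103,-0.0444,0.1],"roll":-0.494},
    {"translation":[-0.2103,-0.0444,0.1],"roll":-0.494}
  ],
  "gripper": 0.028
}}

```text
time_s: 34.28
eef_pos: [0.5625, -0.0392, 0.0069]
tool_rot: [0.533, 0.846, -0.0, -0.001]
force: [-0.1, -0.8, -0.1]
width: 0.0282
finger_force: 0.0
```

Call:
{"method": "servo_tool", "body": {
  "commands": [
    {"translation":[0,0,0],"roll":0},
    {"translation":[0,0,0],"roll":0},
    {"translation":[0,0,0],"roll":0},
    {"translation":[0,0,0],"roll":0}
  ],
  "gripper": 0.004,
  "force": 30
}}

```text
time_s: 34.78
eef_pos: [0.5638, -0.04, 0.0091]
tool_rot: [0.533, 0.846, 0.0, 0.001]
force: [0.1, 1.3, 1.9]
width: 0.0117
finger_force: 30.0
```

```bash
cat > tray.py <<'E'
from h import *
import sys
for c in sys.argv[1:]:
    d=shot(c); P=cloud(d).reshape(-1,3); hsv=cv2.cvtColor(d["image"],cv2.COLOR_BGR2HSV).reshape(-1,3)
    m=(hsv[:,1]<70)&(P[:,2]>.0185)&(P[:,2]<.026)&(P[:,0]>.46)&(P[:,0]<.72)&(P[:,1]>.08)&(P[:,1]<.27)
    im=m.reshape(400,640).astype(np.uint8); n,l,st,_=cv2.connectedComponentsWithStats(im,connectivity=8); k=1+np.argmax(st[1:,4])
    print(c,cv2.minAreaRect(P[(l==k).ravel()][:,:2].astype(np.float32)))
E
python3 tray.py scene side
```

```text
scene ((0.5805368423461914, 0.16910552978515625), (0.09155736863613129, 0.14709126949310303), 87.67002868652344)
side ((0.5790291428565979, 0.17001941800117493), (0.096756711602211, 0.14849627017974854), 87.83129119873047)
```

Call:
{"method": "servo_tool", "body": {
  "commands": [
    {"translation":[0,0,-0.03],"roll":0},
    {"translation":[0,0,-0.07],"roll":0},
    {"translation":[0.045,0.026,-0.08],"roll":0.12},
    {"translation":[0.09,0.052,-0.08],"roll":0.25},
    {"translation":[0.135,0.078,-0.08],"roll":0.37},
    {"translation":[0.182,0.1052,-0.08],"roll":0.494},
    {"translation":[0.182,0.1052,-0.07],"roll":0.494},
    {"translation":[0.182,0.1052,-0.04],"roll":0.494},
    {"translation":[0.182,0.1052,-0.015],"roll":0.494},
    {"translation":[0.182,0.1052,-0.002],"roll":0.494},
    {"translation":[0.182,0.1052,0],"roll":0.494},
    {"translation":[0.182,0.1052,0],"roll":0.494}
  ]
}}

```text
time_s: 36.38
eef_pos: [0.5797, 0.1691, 0.0085]
tool_rot: [0.724, 0.69, 0.0, 0.0]
force: [-0.6, 0.0, -0.8]
width: 0.0116
finger_force: 30.0
```

Call:
{"method": "servo_tool", "body": {
  "commands": [
    {"translation":[0,0,0],"roll":0},
    {"translation":[0,0,0],"roll":0},
    {"translation":[0,0,0],"roll":0},
    {"translation":[0,0,-0.04],"roll":0},
    {"translation":[0,0,-0.08],"roll":0},
    {"translation":[0,0,-0.1],"roll":0},
    {"translation":[0,0,-0.1],"roll":0}
  ],
  "gripper": 0.028
}}

```text
time_s: 37.25
eef_pos: [0.5806, 0.1698, 0.1101]
tool_rot: [0.723, 0.69, 0.002, 0.001]
force: [-0.5, -0.1, -0.5]
width: 0.0282
finger_force: 0.0
```

```bash
python3 keys.py scene side| grep -E "TCP|\(-1[5-9][0-9]\."; python3 -c "
from h import *
o=r.get_obs();print(o['eef_pos'],o['tool_rot'])"
```

```text
[0.6 0.2 0.1] [-0.5 -0.1 -0.5] TCP loc mm [[-379.4   65.3  110.1]]
side 44 ((-183.91561889648438, -110.27654266357422), (58.18456268310547, 11.363266944885254), 6.3389739990234375) [13.7 18.8]
side 30 ((-165.11212158203125, -157.2609100341797), (15.534445762634277, 17.368515014648438), 5.062806606292725) [12.1 22.6]
[0.57850817 0.1693766  0.10684967] [ 7.23513847e-01  6.90309019e-01 -9.22666030e-04 -5.66314563e-04]
```

Call:
{"method": "servo_tool", "body": {
  "commands": [
    {"translation":[-0.045,-0.026,0],"roll":-0.05},
    {"translation":[-0.09,-0.052,0],"roll":-0.11},
    {"translation":[-0.135,-0.078,0],"roll":-0.16},
    {"translation":[-0.18,-0.104,0],"roll":-0.22},
    {"translation":[-0.2262,-0.1311,0],"roll":-0.267},
    {"translation":[-0.2262,-0.1311,0.02],"roll":-0.267},
    {"translation":[-0.2262,-0.1311,0.06],"roll":-0.267},
    {"translation":[-0.2262,-0.1311,0.09],"roll":-0.267},
    {"translation":[-0.2262,-0.1311,0.0995],"roll":-0.267},
    {"translation":[-0.2262,-0.1311,0.0995],"roll":-0.267}
  ],
  "gripper": 0.028
}}

```text
time_s: 38.6
eef_pos: [0.4368, -0.0499, 0.0077]
tool_rot: [0.625, 0.78, -0.001, -0.001]
force: [0.0, -0.6, 0.5]
width: 0.0279
finger_force: 0.0
```

Call:
{"method": "servo_tool", "body": {
  "commands": [
    {"translation":[0,0,0],"roll":0},
    {"translation":[0,0,0],"roll":0},
    {"translation":[0,0,0],"roll":0},
    {"translation":[0,0,0],"roll":0}
  ],
  "gripper": 0.004,
  "force": 30
}}

```text
time_s: 39.1
eef_pos: [0.4388, -0.0504, 0.0101]
tool_rot: [0.625, 0.78, 0.0, 0.001]
force: [-1.2, 0.2, 6.4]
width: 0.0119
finger_force: 30.0
```

```bash
python3 tray.py scene side
```

```text
scene ((0.5802738666534424, 0.16934970021247864), (0.09140040725469589, 0.14649569988250732), 87.08045196533203)
side ((0.5308789014816284, 0.17359137535095215), (0.09464661031961441, 0.05392065271735191), 89.50845336914062)
```

Call:
{"method": "servo_tool", "body": {
  "commands": [
    {"translation":[0,0,-0.03],"roll":0},
    {"translation":[0,0,-0.07],"roll":0},
    {"translation":[0.04,0.03,-0.08],"roll":0.06},
    {"translation":[0.08,0.06,-0.08],"roll":0.12},
    {"translation":[0.12,0.09,-0.08],"roll":0.18},
    {"translation":[0.16,0.12,-0.08],"roll":0.23},
    {"translation":[0.194,0.149,-0.08],"roll":0.267},
    {"translation":[0.194,0.149,-0.07],"roll":0.267},
    {"translation":[0.194,0.149,-0.04],"roll":0.267},
    {"translation":[0.194,0.149,-0.015],"roll":0.267},
    {"translation":[0.194,0.149,-0.002],"roll":0.267},
    {"translation":[0.194,0.149,0],"roll":0.267},
    {"translation":[0.194,0.149,0],"roll":0.267}
  ]
}}

```text
time_s: 40.83
eef_pos: [0.541, 0.1713, 0.009]
tool_rot: [0.724, 0.69, 0.0, 0.0]
force: [0.3, -0.6, -0.6]
width: 0.0117
finger_force: 30.0
```

Call:
{"method": "servo_tool", "body": {
  "commands": [
    {"translation":[0,0,0],"roll":0},
    {"translation":[0,0,0],"roll":0},
    {"translation":[0,0,0],"roll":0},
    {"translation":[0,0,-0.04],"roll":0},
    {"translation":[0,0,-0.09],"roll":0},
    {"translation":[0,0,-0.15],"roll":0},
    {"translation":[0,0,-0.2],"roll":0},
    {"translation":[0,0,-0.25],"roll":0},
    {"translation":[0,0,-0.25],"roll":0}
  ],
  "gripper": 0.028
}}

```text
time_s: 41.95
eef_pos: [0.5435, 0.1723, 0.2653]
tool_rot: [0.723, 0.69, 0.005, 0.003]
force: [0.5, 0.0, 0.3]
width: 0.028
finger_force: 0.0
```

```bash
python3 - <<'E'
from h import *
np.set_printoptions(precision=4,suppress=True)
o=r.get_obs(); print(o["eef_pos"],o["tool_rot"])
s=shot("scene"); c=shot("side"); shot("wrist","w9.png")
cv2.imwrite("pics/c9.png",np.vstack([cv2.resize(s["image"][90:360,150:550],(593,300)),cv2.resize(c["image"][80:330,200:530],(593,300))]))
# knob
for n,k in (("scene",s),("side",c)):
    P=cloud(k).reshape(-1,3); L=loc(P)*1e3; g=k["image"].max(2).reshape(-1)
    m=(abs(L[:,1])<25)&(L[:,0]>-60)&(L[:,0]<60)&(L[:,2]>150)&(L[:,2]<195)&(g<60); print(n,m.sum(),np.median(L[m],0),np.percentile(L[m],[5,95],axis=0).ravel())
E
```

```text
[0.5435 0.1723 0.2653] [0.7235 0.6903 0.0046 0.0028]
scene 63 [ -1.6176   2.2202 174.2442] [ -5.1091  -6.1575 156.0309   3.1573  10.4175 180.4324]
side 37 [ -1.7892  -2.7866 169.6626] [ -9.9691 -11.036  153.2577   6.9834   4.5661 179.1439]
```

View pics/c9.png

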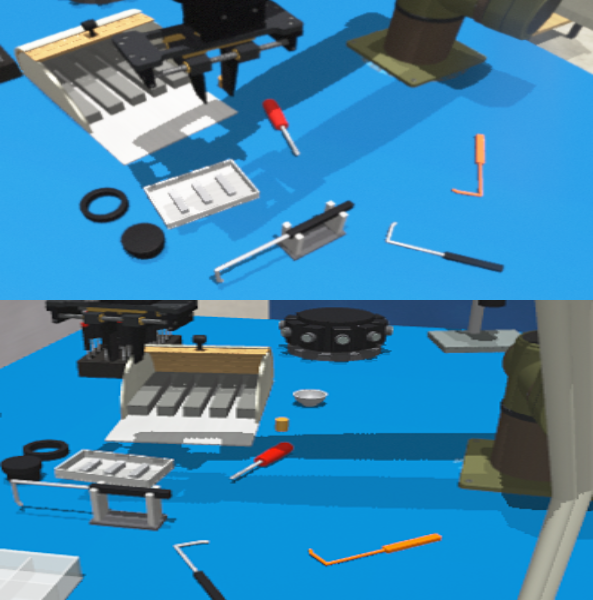

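Call:
{"method": "servo_tool", "body": {
  "commands": [
    {"translation":[-0.05,0.007,0],"roll":-0.03},
    {"translation":[-0.1,0.014,0],"roll":-0.06},
    {"translation":[-0.15,0.02,0],"roll":-0.09},
    {"translation":[-0.2,0.027,0],"roll":-0.12},
    {"translation":[-0.25,0.034,0],"roll":-0.15},
    {"translation":[-0.3,0.04,0],"roll":-0.18},
    {"translation":[-0.35,0.047,0],"roll":-0.202},
    {"translation":[-0.3915,0.0527,0],"roll":-0.202},
    {"translation":[-0.3915,0.0527,0],"roll":-0.202},
    {"translation":[-0.3915,0.0527,0],"roll":-0.202}
  ],
  "gripper": 0.06,
  "force": 20
}}

```text
time_s: 43.35
eef_pos: [0.5745, -0.2212, 0.2568]
tool_rot: [0.65, 0.76, -0.0, -0.002]
force: [-0.2, 0.4, -0.6]
width: 0.0602
finger_force: 0.0
```

Call:
{"method": "servo_tool", "body": {
  "commands": [
    {"translation":[0,0,0.04],"roll":0},
    {"translation":[0,0,0.08],"roll":0},
    {"translation":[0,0,0.099],"roll":0},
    {"translation":[0,0,0.099],"roll":0},
    {"translation":[0,0,0.099],"roll":0}
  ],
  "gripper": 0.06
}}

```text
time_s: 43.98
eef_pos: [0.5762, -0.222, 0.1618]
tool_rot: [0.65, 0.76, 0.0, 0.001]
force: [0.2, 0.3, 0.5]
width: 0.0599
finger_force: 0.0
```

Call:
{"method": "servo_tool", "body": {
  "commands": [
    {"translation":[0,0,0],"roll":0},
    {"translation":[0,0,0],"roll":0},
    {"translation":[0,0,0],"roll":0},
    {"translation":[0,0,0],"roll":0},
    {"translation":[0,0,0],"roll":0},
    {"translation":[0,0,0],"roll":0}
  ],
  "gripper": 0.012,
  "force": 20
}}

```text
time_s: 44.72
eef_pos: [0.5753, -0.222, 0.1599]
tool_rot: [0.65, 0.76, 0.0, 0.0]
force: [1.5, -0.9, -0.1]
width: 0.0217
finger_force: 20.0
```

Call:
{"method": "servo_tool", "body": {
  "commands": [
    {"translation":[0.0146,0,0],"roll":0},
    {"translation":[0.0291,0,0.0012],"roll":0},
    {"translation":[0.0434,0,0.0038],"roll":0},
    {"translation":[0.0575,0,0.0075],"roll":0},
    {"translation":[0.0712,0,0.0125],"roll":0},
    {"translation":[0.0844,0,0.0187],"roll":0},
    {"translation":[0.097,0,0.026],"roll":0},
    {"translation":[0.109,0,0.0343],"roll":0},
    {"translation":[0.1201,0,0.0437],"roll":0},
    {"translation":[0.1304,0,0.054],"roll":0},
    {"translation":[0.1304,0,0.054],"roll":0}
  ]
}}

```text
time_s: 46.1
eef_pos: [0.5545, -0.0896, 0.1052]
tool_rot: [0.65, 0.76, 0.002, -0.002]
force: [0.4, 5.9, 2.7]
width: 0.0219
finger_force: 20.0
```

Call:
{"method": "servo_tool", "body": {
  "commands": [
    {"translation":[0.0094,0,0.0111],"roll":0},
    {"translation":[0.0177,0,0.0231],"roll":0},
    {"translation":[0.025,0,0.0357],"roll":0},
    {"translation":[0.0312,0,0.0489],"roll":0},
    {"translation":[0.0357,0,0.0612],"roll":0},
    {"translation":[0.0365,0,0.065],"roll":0},
    {"translation":[0.0365,0,0.065],"roll":0}
  ]
}}

```text
time_s: 46.98
eef_pos: [0.5489, -0.0541, 0.0399]
tool_rot: [0.65, 0.76, 0.002, -0.002]
force: [2.8, 7.0, 0.7]
width: 0.022
finger_force: 20.0
```

Call:
{"method": "servo_tool", "body": {
  "commands": [
    {"translation":[0.0005,0,0.004],"roll":0},
    {"translation":[0.001,0,0.008],"roll":0},
    {"translation":[0.001,0,0.01],"roll":0},
    {"translation":[0.001,0,0.01],"roll":0}
  ]
}}

```text
time_s: 47.48
eef_pos: [0.5491, -0.055, 0.0348]
tool_rot: [0.65, 0.76, -0.0, -0.002]
force: [-13.6, 2.9, 27.7]
width: 0.0221
finger_force: 20.0
```

Call:
{"method": "servo_tool", "body": {
  "commands": [
    {"translation":[0,0,-0.003],"roll":0},
    {"translation":[0,0,-0.003],"roll":0}
  ]
}}

```text
time_s: 47.72
eef_pos: [0.549, -0.055, 0.0349]
tool_rot: [0.65, 0.76, 0.0, -0.001]
force: [-4.7, 1.7, 10.3]
width: 0.0218
finger_force: 20.0
```

Call:
{"method": "servo_tool", "body": {
  "commands": [
    {"translation":[0,0,0],"roll":0},
    {"translation":[0,0,0],"roll":0},
    {"translation":[0,0,0],"roll":0},
    {"translation":[0.02,0,-0.03],"roll":0},
    {"translation":[0.04,0,-0.08],"roll":0},
    {"translation":[0.06,0,-0.13],"roll":0},
    {"translation":[0.08,0,-0.19],"roll":0},
    {"translation":[0.08,0,-0.24],"roll":0},
    {"translation":[0.08,0,-0.24],"roll":0}
  ],
  "gripper": 0.06
}}

```text
time_s: 48.85
eef_pos: [0.5393, 0.0232, 0.2798]
tool_rot: [0.65, 0.76, 0.003, 0.004]
force: [0.7, 0.8, -0.1]
width: 0.0598
finger_force: 0.0
```

```bash
python3 - <<'E'
from h import *
np.set_printoptions(precision=1,suppress=True)
s=shot("scene"); c=shot("side")
cv2.imwrite("pics/c10.png",np.vstack([cv2.resize(s["image"][90:360,150:550],(593,300)),cv2.resize(c["image"][100:220,200:437],(593,300))]))
for n,k in (("scene",s),("side",c)):
    P=cloud(k).reshape(-1,3); L=loc(P)*1e3; g=k["image"].max(2).reshape(-1); hsv=cv2.cvtColor(k["image"],cv2.COLOR_BGR2HSV).reshape(-1,3)
    m=(abs(L[:,1])<20)&(L[:,0]>-190)&(L[:,0]<-142)&(L[:,2]>30)&(L[:,2]<95)&(g<60); print(n,m.sum(),np.median(L[m],0))
    w=(abs(L[:,1])<110)&(L[:,2]>15)&(L[:,2]<150)&(L[:,0]<-80)&(L[:,0]>-160)&(hsv[:,0]>8)&(hsv[:,0]<25)&(hsv[:,1]>60); print(np.percentile(L[w],[0.5,1,2],axis=0)[:,2])
E
```

```text
scene 81 [-165.6    3.1   62.3]
[34.2 35.3 36.6]
side 59 [-167.5   -3.3   59.8]
[31.3 32.8 33.9]
```

View pics/c10.png

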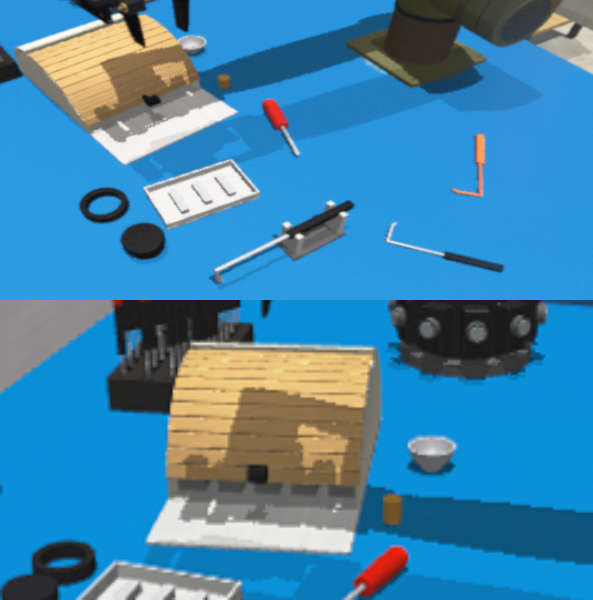

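```bash
python3 -c "
from bench import sign_off
print(sign_off())"
```

```text
the job is handed in; nothing more can be done
None
```

I handed the job in at about 49 s: three keys were there, all dragged out with the pick and now lying in the tray, and the tambour is shut against its stop. I put the pick back on its rest before laying the keys in the tray, not after as you ordered, because the single gripper had to be free to carry them.

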